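# Lock the terminal box cover with the cross-bit driver

## Task

The cover of the small terminal box has been put back but its two sprung quarter-turn screws are still loose. Take the driver from its bracket, push each screw in and keep pushing while you turn it clockwise until it snaps home and stays down by itself, then hang the driver back in the bracket. Leave the salt dredger, the steel pot and the sauce tub where they are.

Things in the scene. Friction and masses are not known exactly. Their poses are not given: they have to be found in the camera images.
- terminal_box: low steel terminal box fixed to the worktop, 90 x 200 mm, 45 mm high to the cover's top, long side along its y axis; origin at the centre of its underside, z up. Two steel collars (38 mm outside, 29 mm inside, 16 mm high) stand on the cover 70 mm either side of its centre along y, one screw in each. Below, angles are clockwise seen from above, from the box's x and y axes to the screw's slots
- screw_left_mouth (a point): centre of the top of the collar at the box's +y end, on the screw axis, 61 mm above the worktop; has the box's axes, does not turn. The loose screw's head, 25 mm across, is level with it; its cross recess (two slots 5.2 mm wide, 5 mm deep, oiled, edges chamfered 1 mm) looks the same every 90 degrees. A loose screw's slots stand at an unreported angle from 0 to 60 degrees: see or feel it
- screw_right_mouth (a point): the same for the collar and screw at the box's -y end. In both, the loose screw turns against a friction of 0.08 N m between 0 and about 64 degrees; there an inner stop blocks it unless it is pushed in at least 7 mm. Pushed in, it turns on past it to a hard end stop at 114 degrees. The bit has about 10 degrees of play in the recess. The bit may be lifted out and set in again a quarter turn on
- screw_left (a joint): how far the left screw is pushed in, m: 0 loose (sprung up), 0.009 at the bottom. Spring: 3 N at 0, then 1.2 N per mm (11 N at 7 mm, 14 N at the bottom). Locking: push in 7 to 9 mm, keep pushing while turning clockwise to the end stop, let it rise: it is caught at about 0.0042. Let up before 97 degrees it is not caught and stays at 0.0068 or springs back to 0
- screw_right (a joint): how far the right screw is pushed in, m, as for the left. A bit pushed down beside the slots only stands on the head; turned there under a light push (4 to 5 N) it drops in where the slots are and the force falls.
- driver_grip (a point): centre of the stubby driver's handle, half-way up: black, six-sided, 28 mm across flats, 62 mm long (31 mm either side of this point), standing up out of the bracket; z points from bit to handle end; x is normal to one pair of flats, the other pairs lie 60 and 120 degrees from it. About 0.12 kg
- driver_tip (a point): lower end of the driver's bit, 96 mm below the handle's centre on the same axis. The bit is a cross of two blades, 14 mm wide, 3 mm thick, 6 mm long, along the x and y axes of this point, under a round shaft 8 mm thick, which from 40 mm above the tip widens as a cone to a sleeve 21 mm across at 52 mm; the handle ends below in a round guard 34 mm across, its underside 61 mm above the tip
- stand_hole (a point): centre of the mouth of the 25 mm round hole in the steel bracket fixed to the worktop (top plate 70 x 70 mm, 12 mm thick, open below), 84 mm above the worktop. The driver hangs in it upright, handle guard on the plate, bit 61 mm below the plate's top
- dredger_centre (a point): centre of the aluminium salt dredger, 68 mm across, 115 mm high; loose, to be left alone
- pot_centre (a point): centre of the small steel pot, 67 mm across, 52 mm high; loose, to be left alone
- tub_centre (a point): centre of the lidded sauce tub, 66 x 73 mm, 37 mm high; loose, to be left alone
Not all that is in view belongs to the job. Leave any green or red look-alike of the part that bears stand_hole alone. Of the things that look like the part that bears driver_grip, the middle-sized one is meant.

How it is judged:
By the outcome, as a careful person would: the job done as asked, in the order asked, and still so for the second after the job is handed in, with the robot touching nothing.
It also fails if it takes over 72 s, if anything falls off the work surface, if the arm or the gripper's body presses on something with over 40 N, if the wrist force passes 120 N, or if a joint passes its speed limit or range.

## Robot

A 6-joint arm with a two-finger parallel gripper is mounted at the origin on a cart in front of the work surface, level with it; the furniture and walls round the work are solid. World frame = base frame: x ahead of the robot, y to its left, z up, the work surface at z = 0. Lengths are in mm, angles in rad, forces in N, time in s.
With the tool pointing down it reaches from about 300 to 775 mm from the base axis. Payload 14.6 kg.
Tool frame: the origin (TCP) lies at the very end of the fingers, on their centre line; the grasp point (between the pads) lies manip.grip_depth behind it (manip.grip_depth is the distance from the TCP to the grasp point, in mm); x points along the fingers, z is the direction in which the jaws open and shut, and the axes are right-handed (so a half turn about x gives the same grasp; the last joint's range is limited). The gripper opens to 94 mm and grips with 3 to 60 N. Pads are 16 mm wide; open, the fingers measure 119 mm over their backs; the gripper's body (75 mm by 177 mm) begins 78 mm behind the grasp point.
Start: joints at [-1.253, 0.3, 1.521, -0, 1.321, -0.067], TCP at [206.448, -509.773, 205.446] pointing down, gripper open.
Joint ranges: [-3.03, 3.03], [-0.79, 2.21], [0.23, 2.52], [-1.04, 4.18], [0, 3.07], [-2.55, 2.55]. Speed limits (rad/s): [2.22, 2.22, 2.57, 3.14, 3.14, 3.14].

## Interface

Orientations are given as [roll, pitch, yaw] about the fixed x, y, z axes, in that order (R = Rz(yaw) Ry(pitch) Rx(roll)).
In Python, from cell import manip gives the robot as it stands.
- The arm moves only by the tool step_arm, never from a script. Its argument "commands" is one flat list of numbers, 7 for each row, row after row: the shift along the tool's x, y, z in m, then the turn, a rotation vector about the tool's x, y, z in degrees, then the finger opening in m, from 0 to 0.094. A call has 1 to 5 rows; each row shifts and turns the commanded pose from where the row before left it, along the tool's axes as they then stand; what a row does not reach is not made up. A row lasts 1/8 s, in which the tool goes at most 62.5 mm and 10.7 degrees, less where a joint would pass 70% of its speed; a pose out of reach is approached as far as the arm can. A call with a gripper value outside its range is refused whole. The fingers move at their own pace and stop on an object; "squeeze" is the grip in N (left out, the last holds). Time passes only in rows, so rows that do not move let the fingers close. It gives the time, the measured TCP pose, the force and the opening at its end, in the units of the state.
- manip.read_state(): the state, without advancing time (a new reading comes with each control period).
- manip.camera(name): name is "side" or "top"; returns the picture (420x560x3 uint8, red, green, blue); there is no depth.
- manip.camera_model(name): a dict with "intrinsics" (3x3 intrinsics, pixels), "origin" and "orientation" of the camera in the world. Camera axes: x right, y up, looking along -z (the intrinsics and any distortion apply to the point x, -y, -z); pixel columns grow to the right and rows downward; lengths in mm; the calibration is good to about 2 mm. A picture is of the moment at which its call begins. camera_model takes no time and is no camera call.
- manip.sign_off(): hands the job in, once; it reports no verdict.
Trained networks look in the newest picture that a camera, given by its name, has taken for a name from the list of things; names that differ only in an ending like _2 or _b are one class to them, and where a whole thing is asked for, a point or a joint stands for the part that bears it (a point fixed in the world has none). Each returns a list of dicts, best first, with "score" (0 to 1); they miss things now and then, are a little off and sometimes report something else, mostly with a low value. They report only what shows in the picture. A call takes as long as a camera call. They do not tell look-alikes from the thing itself.
- manip.find_in(thing, camera): "centre" ([row, column] in pixels, amid what is visible of it).
- manip.outline_of(thing, camera): "pixels" (420x560 bool, what is visible of it) and "centre" ([row, column] in pixels, amid what is visible of it).
The state is a dict: "clock": time; "joints": joint angles; "qd": joint speeds; "effort": joint torques, N m; "eef_pos": TCP position; "eef_rot": TCP orientation; "wrist_force": force on the tool from outside, world axes, zero at the start; "moment": the same for the moment, N m; "finger_gap": finger opening in mm.
Only numpy, scipy, OpenCV 4.12 (cv2) and the standard library are available. Lean on these libraries where they do the work, as an engineer would, in place of code of your own. Each camera call takes 0.05 s, during which the arm holds its last target. There are 200 camera calls.

## Working session

There is one attempt and no reset: what is moved stays moved. The work goes in short steps, Python scripts to look and compute and a tool call to move; the robot and the scene stay as the last step left them, time stands still between calls to the robot, and variables do not carry over. Pictures are saved under pics/ and viewed, about 8 in all and at most 12, crops included, and the job is handed in when it is done.

Besides the shell and the picture viewer there is one more tool, called after "Emit:" in YAML: its name, and indented under it one key for each argument. step_arm: Moves the arm, as the interface text tells. Its arguments: {"type":"object","properties":{"commands":{"type":"array"},"squeeze":{"type":"number"}},"required":["commands"]}

```bash
ls; mkdir -p pics; python3 - <<'E'
from cell import manip
import cv2,numpy as np
s=manip.read_state(); print({k:np.round(v,3).tolist() for k,v in s.items()}, manip.grip_depth)
for n in ("side","top"):
    cv2.imwrite(f"pics/{n}0.png",manip.camera(n)[:,:,::-1])
    m=manip.camera_model(n);print(n,m)
    for t in ("terminal_box","screw_left_mouth","screw_right_mouth","screw_left","driver_grip","driver_tip","stand_hole","dredger_centre"):
        try: print(t,[(np.round(d["centre"],1).tolist(),round(d["score"],2)) for d in manip.find_in(t,n)])
        except Exception as e: print(t,e)
E
```

```text
pics
{'clock': 0.0, 'joints': [-1.253, 0.3, 1.522, -0.0, 1.321, -0.067], 'qd': [0.0, 0.001, -0.001, 0.002, -0.0, -0.0], 'effort': [0.0, -53.18, -35.274, 0.071, 0.024, -0.0], 'eef_pos': [206.369, -509.536, 204.885], 'eef_rot': [3.084, 1.57, 1.898], 'wrist_force': [-0.617, -1.297, 0.083], 'moment': [0.027, 0.02, 0.03], 'finger_gap': 94.326} 18.8
side {'intrinsics': array([[412.45801295,   0.        , 276.16155952],
       [  0.        , 412.45801295, 212.87428068],
       [  0.        ,   0.        ,   1.        ]]), 'origin': array([327.90041787, 805.68847058, 778.53641987]), 'orientation': array([ 8.06483472e-01, -1.83996017e-03, -2.85515428e+00])}
terminal_box [([171.8, 312.1], 0.54)]
screw_left_mouth [([171.3, 312.1], 0.8), ([192.2, 222.6], 0.69)]
screw_right_mouth [([170.5, 313.6], 0.86), ([261.0, 258.5], 0.23)]
screw_left [([176.2, 315.5], 0.38)]
driver_grip [([237.5, 258.2], 0.98), ([288.9, 235.0], 0.56), ([314.1, 201.9], 0.56)]
driver_tip [([236.0, 262.1], 0.85), ([290.6, 235.0], 0.72), ([314.0, 204.8], 0.68)]
stand_hole [([209.7, 274.6], 0.95), ([263.8, 259.0], 0.72), ([273.9,
[... 154 characters left out ...]
994502, 213.89653716],
       [  0.        ,   0.        ,   1.        ]]), 'origin': array([ 375.88313248,   95.50704413, 1075.35510596]), 'orientation': array([ 0.16040187,  0.03143464, -1.5798041 ])}
terminal_box [([235.9, 404.2], 0.82), ([240.3, 376.3], 0.18)]
screw_left_mouth [([234.2, 404.4], 0.74)]
screw_right_mouth [([234.0, 403.2], 0.55)]
screw_left [([235.8, 375.0], 0.56)]
driver_grip [([195.2, 131.9], 0.84), ([208.5, 183.3], 0.7), ([217.8, 228.4], 0.62)]
driver_tip [([195.0, 130.4], 0.8), ([216.6, 226.5], 0.66), ([202.0, 178.9], 0.45)]
stand_hole [([220.5, 239.8], 0.95), ([279.1, 232.7], 0.93), ([210.5, 300.1], 0.73), ([227.6, 443.1], 0.47)]
dredger_centre [([141.8, 307.2], 0.83)]
```

```bash
python3 - <<'E'
import cv2
a=cv2.imread("pics/top0.png");b=cv2.imread("pics/side0.png")
cv2.imwrite("pics/t1.png",cv2.resize(a[110:310,90:490],None,fx=2,fy=2,interpolation=cv2.INTER_CUBIC))
cv2.imwrite("pics/s1.png",cv2.resize(b[120:350,150:450],None,fx=2.6,fy=2.6,interpolation=cv2.INTER_CUBIC))
E
```

```text
(no output)
```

View pics/t1.png

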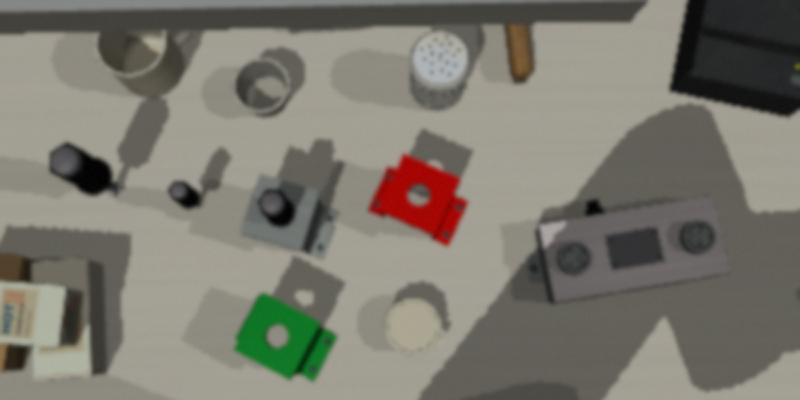

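View pics/s1.png

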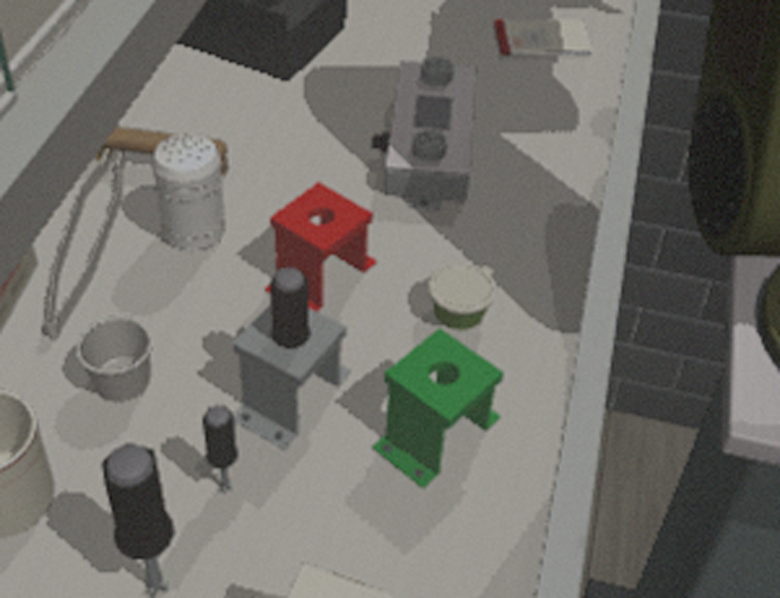

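```bash
cat > h.py <<'E'
from cell import manip
import cv2,numpy as np
from scipy.spatial.transform import Rotation as R
def ray(n,u,v):
    m=manip.camera_model(n);K=m["intrinsics"]
    d=np.linalg.solve(K,[u,v,1.]);d=R.from_euler("xyz",m["orientation"]).as_matrix()@(d*[1,-1,-1])
    return m["origin"],d
def onz(n,u,v,z):
    o,d=ray(n,u,v);return o+d*(z-o[2])/d[2]
def proj(n,p):
    m=manip.camera_model(n);q=R.from_euler("xyz",m["orientation"]).as_matrix().T@(np.array(p,float)-m["origin"])
    q=m["intrinsics"]@(q*[1,-1,-1]);return q[:2]/q[2]
E
python3 - <<'E'
from h import *
a=np.mean([manip.camera("top").astype(float) for _ in range(6)],0)[:,:,::-1]
b=np.mean([manip.camera("side").astype(float) for _ in range(6)],0)[:,:,::-1]
np.save("top.npy",a);np.save("side.npy",b)
def c(im,u,v,h,w,f):
    p=im[v:v+h,u:u+w]; p=np.clip((p-p.min())/(p.max()-p.min())*380,0,255)
    return cv2.resize(p.astype(np.uint8),(w*f,h*f),interpolation=cv2.INTER_CUBIC)
# top: collars & driver ; side: collars & driver
t=np.hstack([c(a,360,222,30,40,8)[:240,:320],c(a,420,212,30,40,8)[:240,:320]])
m=np.hstack([c(b,300,138,40,40,6),c(b,240,215,40,40,6),c(a,205,190,40,26,6)])
t=cv2.copyMakeBorder(t,0,0,0,max(0,m.shape[1]-640),cv2.BORDER_CONSTANT)
w=max(t.shape[1],m.shape[1])
cv2.imwrite("pics/z2.png",np.vstack([cv2.copyMakeBorder(x,0,0,0,w-x.shape[1],cv2.BORDER_CONSTANT) for x in(t,m)]))
E
```

```text
(no output)
```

View pics/z2.png

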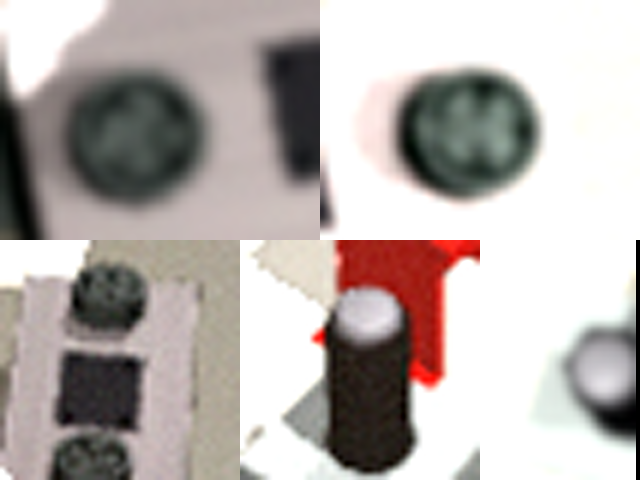

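```bash
python3 - <<'E'
from h import *
from scipy.ndimage import map_coordinates
from scipy.optimize import minimize
C={}
for n in("top","side"):
    g=np.load(n+".npy").mean(2)
    def S(P): 
        q=np.array([proj(n,p) for p in P]);return map_coordinates(g,[q[:,1],q[:,0]],order=1)
    th=np.linspace(0,2*np.pi,48,endpoint=False);ci=np.c_[np.cos(th),np.sin(th),0*th]
    for k,(u,v) in dict(A=(376.9,238.9),B=(478.4,228.5)).items():
        c0=onz("top",u,v,61)
        f=lambda x:-(np.median(S(np.r_[x,61]+21*ci)-S(np.r_[x,61]+17.5*ci))+0.5*np.mean(S(np.r_[x,61]+21*ci)-S(np.r_[x,61]+17.5*ci)))
        best=min(((f(c0[:2]+[i,j]),i,j) for i in np.arange(-6,6.1,1.) for j in np.arange(-6,6.1,1.)))
        c=c0[:2]+best[1:]; C[n,k]=c
        # slot angle: 4th harmonic over r
        out=[]
        for r in (3,4,5,6,7,8,9):
            s=S(np.r_[c,61]+r*ci);z=np.mean(s*np.exp(-4j*th));out.append(z)
        print(n,k,np.round(c0,1),np.round(c,1),round(best[0],1),[(round(float(np.degrees(np.angle(-z)/4)),0),round(abs(z),1)) for z in out])
    d=C[n,"B"]-C[n,"A"];print("dist",np.hypot(*d),"yaw of A->B",np.degrees(np.arctan2(d[1],d[0])))
o1,d1=ray("top",225.8,211.7);o2,d2=ray("side",261.7,227.2)
t=np.linalg.lstsq(np.c_[d1,-d2],o2-o1,rcond=None)[0];print("drv",o1+d1*t[0],o2+d2*t[1],onz("top",225.8,211.7,150),onz("side",261.7,227.2,150))
# rectified view of bracket top z=84, and handle, 2 px per mm
c=onz("top",225.8,211.7,150)[:2]
g=np.load("top.npy").astype(np.uint8)
xs,ys=np.meshgrid(np.arange(70,-70,-.35),np.arange(70,-70,-.35),indexing="ij")
def rect(z):
    q=np.array([proj("top",(c[0]+a,c[1]+b,z)) for a,b in zip(xs.ravel(),ys.ravel())]).reshape(*xs.shape,2).astype(np.float32)
    return cv2.remap(g,q[...,0],q[...,1],cv2.INTER_CUBIC)
cv2.imwrite("pics/r3.png",np.hstack([cv2.convertScaleAbs(rect(84.),alpha=1.5),cv2.convertScaleAbs(rect(150.),alpha=2)]))
E
```

```text
Traceback (most recent call last):
  File "h.py", line 11, in proj
    m=manip.camera_model(n);q=R.from_euler("xyz",m["orientation"]).as_matrix().T@(np.array(p,float)-m["origin"])
ValueError: time passes only in moves, steps and waits
```

```bash
cat > h.py <<'E'
from cell import manip
import cv2,numpy as np
from scipy.spatial.transform import Rotation as R
M={n:manip.camera_model(n) for n in("top","side")}
W={n:R.from_euler("xyz",M[n]["orientation"]).as_matrix() for n in M}
def ray(n,u,v):
    d=np.linalg.solve(M[n]["intrinsics"],[u,v,1.]);return M[n]["origin"],W[n]@(d*[1,-1,-1])
def onz(n,u,v,z):
    o,d=ray(n,u,v);return o+d*(z-o[2])/d[2]
def proj(n,p):
    q=(np.array(p,float)-M[n]["origin"])@W[n]*[1,-1,-1]@M[n]["intrinsics"].T;return q[...,:2]/q[...,2:]
E
cat > m.py <<'E'
from h import *
from scipy.ndimage import map_coordinates
C={}
for n in("top","side"):
    g=np.load(n+".npy").mean(2)
    def S(P):
        q=proj(n,P);return map_coordinates(g,[q[:,1],q[:,0]],order=1)
    th=np.linspace(0,2*np.pi,48,endpoint=False);ci=np.c_[np.cos(th),np.sin(th),0*th]
    for k,(u,v) in dict(A=(376.9,238.9),B=(478.4,228.5)).items():
        c0=onz("top",u,v,61)
        def f(x):
            d=S(np.r_[x,61]+21*ci)-S(np.r_[x,61]+17.5*ci);return -np.median(d)-.5*np.mean(d)
        best=min(((f(c0[:2]+[i,j]),i,j) for i in np.arange(-6,6.1,.5) for j in np.arange(-6,6.1,.5)))
        c=c0[:2]+best[1:]; C[n,k]=c
        out=[np.mean(S(np.r_[c,61]+r*ci)*np.exp(-4j*th)) for r in (3,4,5,6,7,8,9)]
        print(n,k,np.round(c0,1),np.round(c,1),round(best[0],1),[(round(float(np.degrees(np.angle(-np.conj(z))/-4)),0),round(abs(z),1)) for z in out])
    d=C[n,"B"]-C[n,"A"];print("dist",np.hypot(*d),"yaw A->B",np.degrees(np.arctan2(d[1],d[0])))
o1,d1=ray("top",225.8,211.7);o2,d2=ray("side",261.7,227.2)
t=np.linalg.lstsq(np.c_[d1,-d2],o2-o1,rcond=None)[0];print("drv",o1+d1*t[0],o2+d2*t[1],onz("top",225.8,211.7,150),onz("side",261.7,227.2,150))
c=onz("top",225.8,211.7,150)[:2]
g=np.load("top.npy").astype(np.uint8)
xs,ys=np.meshgrid(np.arange(70,-70,-.35),np.arange(70,-70,-.35),indexing="ij")
def rect(z,c=c,sc=1):
    q=proj("top",np.stack([c[0]+xs*sc,c[1]+ys*sc,0*xs+z],-1)).astype(np.float32)
    return cv2.remap(g,q[...,0],q[...,1],cv2.INTER_CUBIC)
st=lambda p:cv2.convertScaleAbs(p,alpha=250/p.max())
sm=lambda p:cv2.resize(p,(266,266))
row=np.hstack([rect(84.)*1,cv2.convertScaleAbs(rect(150.,sc=.4),alpha=2)])
row2=np.hstack([cv2.convertScaleAbs(rect(61.,C["top",k],.2),alpha=al) for k,al in(("A",2.5),("B",2.))])
cv2.imwrite("pics/r3.png",cv2.resize(np.vstack([row,row2]),(600,600)))
E
python3 m.py
```

```text
top A [481.  -95.2  61. ] [481.5 -93.7] -30.9 [(-1.0, np.float64(0.1)), (11.0, np.float64(0.1)), (13.0, np.float64(0.1)), (13.0, np.float64(0.2)), (22.0, np.float64(0.2)), (26.0, np.float64(0.2)), (34.0, np.float64(0.3))]
top B [ 501.3 -319.4   61. ] [ 507.3 -313.4] -0.7 [(-1.0, np.float64(0.0)), (18.0, np.float64(0.0)), (28.0, np.float64(0.0)), (38.0, np.float64(0.0)), (10.0, np.float64(0.0)), (-2.0, np.float64(0.0)), (-4.0, np.float64(0.0))]
dist 221.16756710796065 yaw A->B -83.29006206538021
side A [481.  -95.2  61. ] [479.  -91.7] -19.7 [(-7.0, np.float64(0.2)), (-7.0, np.float64(0.3)), (-10.0, np.float64(0.4)), (-14.0, np.float64(0.6)), (-18.0, np.float64(0.6)), (-26.0, np.float64(0.5)), (-32.0, np.float64(0.5))]
side B [ 501.3 -319.4   61. ] [ 507.3 -314.4] -2.2 [(-9.0, np.float64(0.0)), (-6.0, np.float64(0.0)), (7.0, np.float64(0.0)), (18.0, np.float64(0.0)), (24.0, np.float64(0.1)), (22.0, np.float64(0.1)), (17.0, np.float64(0.1))]
dist 224.4492550558225 yaw A->B -82.74572378681657
drv [531.70712638 228.99897529 151.85773009] [528.65066407 228.56456946 151.27921211] [532.02058577 229.26751095 150.        ] [529.06006892 227.38759792 150.        ]
```

View pics/r3.png

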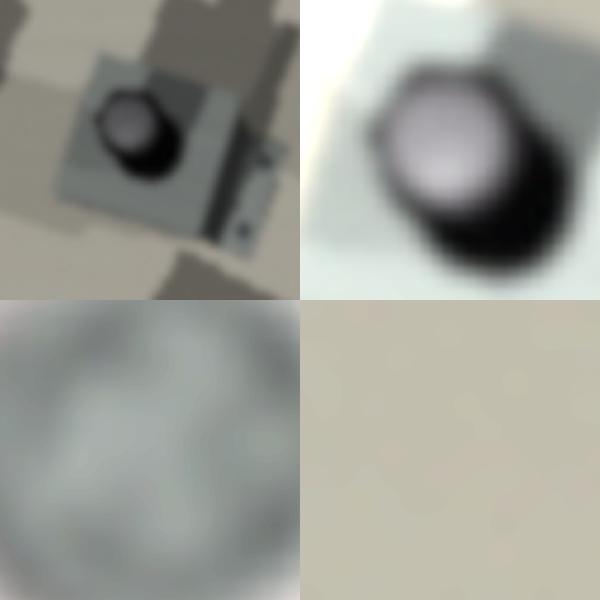

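```bash
sed -i 's/478.4,228.5/438.7,228.5/; s/^st=.*/st=lambda p:cv2.normalize(p,None,0,255,cv2.NORM_MINMAX)/; s/^row2=.*/row2=np.hstack([st(rect(61.,C["top",k],.2)) for k in "AB"])/' m.py
cat >> m.py <<'E'
# hex outline: radius vs angle of the dark handle top around centre
gg=g.mean(2)
for z,cc in((150,c),):
    for a in range(-60,181,10):
        r=np.arange(6,24,.25);P=np.c_[cc[0]+r*np.cos(np.radians(a)),cc[1]+r*np.sin(np.radians(a)),0*r+z]
        q=proj("top",P);s=map_coordinates(gg,[q[:,1],q[:,0]],order=1)
        k=np.argmin(s);h=np.where((s>(s[k]+s[-1])/2)&(np.arange(len(r))>k))[0]
        print(a,r[h[0]] if len(h) else None,end="; ")
E
python3 m.py
```

```text
top A [481.  -95.2  61. ] [481.5 -93.7] -30.9 [(-1.0, np.float64(0.1)), (11.0, np.float64(0.1)), (13.0, np.float64(0.1)), (13.0, np.float64(0.2)), (22.0, np.float64(0.2)), (26.0, np.float64(0.2)), (34.0, np.float64(0.3))]
top B [ 502.5 -232.5   61. ] [ 503.5 -230.5] -34.0 [(-23.0, np.float64(0.0)), (-39.0, np.float64(0.1)), (-41.0, np.float64(0.2)), (-43.0, np.float64(0.5)), (-43.0, np.float64(0.7)), (-43.0, np.float64(0.7)), (-41.0, np.float64(0.7))]
dist 138.50288390767858 yaw A->B -80.86983661511663
side A [481.  -95.2  61. ] [479.  -91.7] -19.7 [(-7.0, np.float64(0.2)), (-7.0, np.float64(0.3)), (-10.0, np.float64(0.4)), (-14.0, np.float64(0.6)), (-18.0, np.float64(0.6)), (-26.0, np.float64(0.5)), (-32.0, np.float64(0.5))]
side B [ 502.5 -232.5   61. ] [ 500.5 -231.5] -13.9 [(-22.0, np.float64(0.1)), (-18.0, np.float64(0.3)), (-11.0, np.float64(0.4)), (-8.0, np.float64(0.7)), (-7.0, np.float64(0.9)), (-8.0, np.float64(1.3)), (-7.0, np.float64(1.5))]
dist 141.3888615169944 yaw A->B -81.26279603462874
drv [531.70712638 228.99897529 151.85773009] [528.65066407 228.56456946 151.27921211] [532.02058577 229.26751095 150.        ] [529.06006892 227.38759792 150.        ]
-60 17.0; -50 17.0; -40 17.5; -30 17.75; -20 17.5; -10 17.25; 0 17.0; 10 17.25; 20 17.5; 30 17.25; 40 17.0; 50 16.75; 60 16.75; 70 17.25; 80 17.75; 90 16.75; 100 15.5; 110 15.25; 120 15.25; 130 15.25; 140 15.75; 150 16.25; 160 17.5; 170 19.25; 180 20.5;
```

View pics/r3.png

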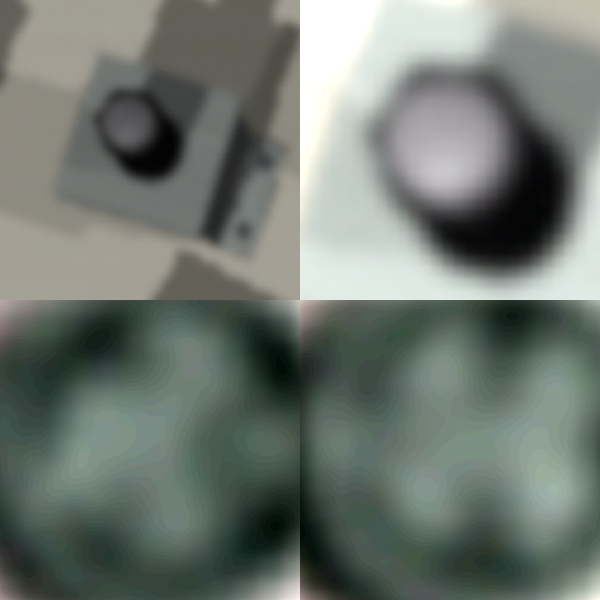

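```bash
cat > plan.py <<'E'
from h import *
def plan(pos,yaw=None,mx=45,my=10,show=True):
    """rows to bring TCP to pos (mm), jaw axis (mod 180) to yaw deg, tool upright"""
    s=manip.read_state();p=np.array(s["eef_pos"]);r=R.from_euler("xyz",s["eef_rot"]);m=r.as_matrix()
    y0=np.degrees(np.arctan2(m[1,2],m[0,2]))
    if yaw is None: yaw=y0
    else: yaw=y0+((yaw-y0+90)%180-90) if abs(yaw)<1000 else yaw-2000
    a=np.radians(yaw);z=np.array([np.cos(a),np.sin(a),0]);x=np.array([0,0,-1.]);t=R.from_matrix(np.c_[x,np.cross(z,x),z])
    rv=(r.inv()*t).as_rotvec()
    n=int(max(1,np.ceil(np.linalg.norm(pos-p)/mx),np.ceil(np.degrees(np.linalg.norm(rv))/my)))
    print("now",np.round(p,1),"yaw",round(y0,1),"tilt",np.round(m[:,0],4),"j",np.round(s["joints"],2),"F",np.round(s["wrist_force"],1),"M",np.round(s["moment"],2),"gap",round(s["finger_gap"],1),"t",round(s["clock"],2),"->",round(yaw,1))
    out=[]
    for i in range(n):
        c=r*R.from_rotvec(rv*i/n)
        out.append([*np.round(c.inv().apply((pos-p)/n)/1000,4),*np.round(np.degrees(rv/n),2)])
    for o in out: print(np.array(o).tolist())
E
python3 -c "
from plan import *
for y in (-7,53,113): plan(np.array([530,228,220.]),y)"
```

```text
now [ 206.5 -509.8  205.4] yaw -68.0 tilt [-0.e+00  1.e-04 -1.e+00] j [-1.25  0.3   1.52  0.    1.32 -0.07] F [-0.   0.1 -1.2] M [-0.04  0.01 -0.03] gap 94.0 t 1.5 -> -7.0
[-0.0008, 0.032, -0.0312, -3.39, -0.0, -0.0]
[-0.0008, 0.0338, -0.0293, -3.39, -0.0, -0.0]
[-0.0008, 0.0355, -0.0272, -3.39, -0.0, -0.0]
[-0.0008, 0.0371, -0.0251, -3.39, -0.0, -0.0]
[-0.0008, 0.0385, -0.0229, -3.39, -0.0, -0.0]
[-0.0008, 0.0398, -0.0206, -3.39, -0.0, -0.0]
[-0.0008, 0.0409, -0.0182, -3.39, -0.0, -0.0]
[-0.0008, 0.0419, -0.0157, -3.39, -0.0, -0.0]
[-0.0008, 0.0428, -0.0132, -3.39, -0.0, -0.0]
[-0.0008, 0.0435, -0.0107, -3.39, -0.0, -0.0]
[-0.0008, 0.044, -0.0081, -3.39, -0.0, -0.0]
[-0.0008, 0.0444, -0.0055, -3.39, -0.0, -0.0]
[-0.0008, 0.0447, -0.0028, -3.39, -0.0, -0.0]
[-0.0008, 0.0448, -0.0002, -3.39, -0.0, -0.0]
[-0.0008, 0.0447, 0.0024, -3.39, -0.0, -0.0]
[-0.0008, 0.0445, 0.0051, -3.39, -0.0, -0.0]
[-0.0008, 0.0441, 0.0077, -3.39, -0.0, -0.0]
[-0.0008, 0.0436, 0.0103, -3.39, -0.0, -0.0]
now [ 206.5 -509.8  205.4] yaw -68.0 tilt [-0.e+00  1.e-04 -1.e+00] j [-1.25  0.3   1.52  0.    1.32 -0.07
[... 1153 characters left out ...]
, -0.0, -0.0]
[-0.0008, 0.0321, -0.0312, -0.05, -0.0, -0.0]
[-0.0008, 0.0322, -0.0311, -0.05, -0.0, -0.0]
[-0.0008, 0.0322, -0.0311, -0.05, -0.0, -0.0]
[-0.0008, 0.0322, -0.0311, -0.05, -0.0, -0.0]
[-0.0008, 0.0322, -0.031, -0.05, -0.0, -0.0]
[-0.0008, 0.0323, -0.031, -0.05, -0.0, -0.0]
[-0.0008, 0.0323, -0.031, -0.05, -0.0, -0.0]
[-0.0008, 0.0323, -0.0309, -0.05, -0.0, -0.0]
[-0.0008, 0.0324, -0.0309, -0.05, -0.0, -0.0]
[-0.0008, 0.0324, -0.0309, -0.05, -0.0, -0.0]
[-0.0008, 0.0324, -0.0309, -0.05, -0.0, -0.0]
[-0.0008, 0.0324, -0.0308, -0.05, -0.0, -0.0]
[-0.0008, 0.0325, -0.0308, -0.05, -0.0, -0.0]
[-0.0008, 0.0325, -0.0308, -0.05, -0.0, -0.0]
[-0.0008, 0.0325, -0.0307, -0.05, -0.0, -0.0]
```

```bash
python3 -c "
from plan import *
plan(np.array([370,-135,215.]),2030.)"
```

```text
now [ 206.5 -509.8  205.4] yaw -68.0 tilt [-0.e+00  1.e-04 -1.e+00] j [-1.25  0.3   1.52  0.    1.32 -0.07] F [-0.   0.1 -1.2] M [-0.04  0.01 -0.03] gap 94.0 t 1.5 -> 30.0
[-0.001, 0.0292, -0.0286, -9.8, -0.0, -0.0]
[-0.001, 0.0337, -0.0232, -9.8, -0.0, -0.0]
[-0.001, 0.0371, -0.0171, -9.8, -0.0, -0.0]
[-0.001, 0.0395, -0.0106, -9.8, -0.0, -0.0]
[-0.001, 0.0407, -0.0037, -9.8, -0.0, -0.0]
[-0.001, 0.0408, 0.0033, -9.8, -0.0, -0.0]
[-0.001, 0.0396, 0.0102, -9.8, -0.0, -0.0]
[-0.001, 0.0373, 0.0168, -9.8, -0.0, -0.0]
[-0.001, 0.0339, 0.0229, -9.8, -0.0, -0.0]
[-0.001, 0.0295, 0.0283, -9.8, -0.0, -0.0]
```

Emit:
step_arm:
  commands: [-0.001, 0.029, -0.029, -9.8, 0, 0, 0.094, -0.001, 0.034, -0.023, -9.8, 0, 0, 0.094, -0.001, 0.037, -0.017, -9.8, 0, 0, 0.094, -0.001, 0.0395, -0.0105, -9.8, 0, 0, 0.094, -0.001, 0.041, -0.0035, -9.8, 0, 0, 0.094]

```text
clock: 2.12
eef_pos: [289.0, -321.0, 210.6]
eef_rot: [-0.5, 1.57, -0.825]
wrist_force: [0.3, -0.1, -0.2]
finger_gap: 94.1
```

Emit:
step_arm:
  commands: [-0.001, 0.041, 0.0035, -9.8, 0, 0, 0.094, -0.001, 0.0395, 0.01, -9.8, 0, 0, 0.094, -0.001, 0.037, 0.017, -9.8, 0, 0, 0.094, -0.001, 0.034, 0.023, -9.8, 0, 0, 0.094, -0.001, 0.0295, 0.028, -9.8, 0, 0, 0.094]

```text
clock: 2.75
eef_pos: [370.9, -133.7, 215.7]
eef_rot: [-0.963, 1.57, -0.433]
wrist_force: [0.4, -0.3, 0.2]
finger_gap: 94.0
```

```bash
python3 -c "
from plan import *
plan(np.array([530,228,210.]),2112.)"
```

```text
now [ 370.9 -133.7  215.7] yaw 30.4 tilt [ 6.e-04 -3.e-04 -1.e+00] j [-0.44 -0.07  1.91  0.    1.3  -0.97] F [ 0.4 -0.3  0.2] M [-0.05 -0.1   0.01] gap 94.0 t 2.75 -> 112.0
[0.0006, 0.0257, 0.0356, -9.07, -0.0, 0.0]
[0.0006, 0.0198, 0.0392, -9.07, -0.0, 0.0]
[0.0006, 0.0134, 0.0418, -9.07, -0.0, 0.0]
[0.0006, 0.0066, 0.0434, -9.07, -0.0, 0.0]
[0.0006, -0.0003, 0.0439, -9.07, -0.0, 0.0]
[0.0006, -0.0072, 0.0433, -9.07, -0.0, 0.0]
[0.0006, -0.014, 0.0416, -9.07, -0.0, 0.0]
[0.0006, -0.0203, 0.0389, -9.07, -0.0, 0.0]
[0.0006, -0.0262, 0.0352, -9.07, -0.0, 0.0]
```

Emit:
step_arm:
  commands: [0.0006, 0.0257, 0.0356, -9.1, 0, 0, 0.094, 0.0006, 0.0198, 0.0392, -9.1, 0, 0, 0.094, 0.0006, 0.0134, 0.0418, -9.1, 0, 0, 0.094, 0.0006, 0.0066, 0.0434, -9.1, 0, 0, 0.094, 0.0006, 0, 0.044, -9.1, 0, 0, 0.094]

```text
clock: 3.38
eef_pos: [460.1, 67.2, 212.6]
eef_rot: [-1.368, 1.57, -0.044]
wrist_force: [0.7, -0.0, -0.0]
finger_gap: 94.0
```

Emit:
step_arm:
  commands: [0.0006, -0.0072, 0.0433, -9.1, 0, 0, 0.094, 0.0006, -0.014, 0.0416, -9.1, 0, 0, 0.094, 0.0006, -0.0203, 0.0389, -9.1, 0, 0, 0.094, 0.0006, -0.0262, 0.0352, -9.1, 0, 0, 0.07, 0, 0, 0, 0, 0, 0, 0.07]

```text
clock: 4.0
eef_pos: [530.8, 228.3, 209.3]
eef_rot: [1.313, 1.57, -3.012]
wrist_force: [0.2, 0.4, 0.2]
finger_gap: 77.7
```

```bash
python3 -c "
from plan import *
plan(np.array([530,228,107.]),2112.)"
```

```text
now [530.8 228.3 209.3] yaw 112.2 tilt [-8.e-04 -1.e-04 -1.e+00] j [ 0.34  0.36  1.43  0.    1.35 -1.62] F [0.2 0.4 0.2] M [ 0.05 -0.09 -0.02] gap 77.7 t 4.0 -> 112.0
[0.0341, 0.0003, 0.0, 0.06, 0.0, -0.02]
[0.0341, 0.0003, 0.0, 0.06, 0.0, -0.02]
[0.0341, 0.0003, 0.0, 0.06, 0.0, -0.02]
```

Emit:
step_arm:
  commands: [0.035, 0, 0, 0, 0, 0, 0.07, 0.035, 0, 0, 0, 0, 0, 0.07, 0.032, 0, 0, 0, 0, 0, 0.07, 0, 0, 0, 0, 0, 0, 0.05, 0, 0, 0, 0, 0, 0, 0.04]
  squeeze: 5

```text
clock: 4.62
eef_pos: [531.2, 226.1, 109.6]
eef_rot: [-1.635, 1.569, 0.318]
wrist_force: [-0.7, 0.7, 0.7]
finger_gap: 53.4
```

Emit:
step_arm:
  commands: [0, 0, 0, 0, 0, 0, 0.025, 0, 0, 0, 0, 0, 0, 0.02, 0, 0, 0, 0, 0, 0, 0.02, 0, 0, 0, 0, 0, 0, 0.02]
  squeeze: 8

```text
clock: 5.12
eef_pos: [530.9, 226.4, 108.6]
eef_rot: [-1.533, 1.57, 0.421]
wrist_force: [-1.9, -0.2, 6.8]
finger_gap: 28.1
```

Emit:
step_arm:
  commands: [0, 0, 0, 0, 0, 0, 0.02, 0, 0, 0, 0, 0, 0, 0.02, 0, 0, 0, 0, 0, 0, 0.02]
  squeeze: 50

```text
clock: 5.5
eef_pos: [530.9, 226.5, 108.7]
eef_rot: [-1.496, 1.57, 0.458]
wrist_force: [-2.2, 1.3, 5.2]
finger_gap: 27.6
```

Emit:
step_arm:
  commands: [-0.01, 0, 0, 0, 0, 0, 0.02, -0.03, 0, 0, 0, 0, 0, 0.02, -0.03, 0, 0, 0, 0, 0, 0.02, -0.03, 0, 0, 0, 0, 0, 0.02, 0, 0, 0, 0, 0, 0, 0.02]

```text
clock: 6.12
eef_pos: [531.3, 226.4, 210.2]
eef_rot: [-1.671, 1.567, 0.283]
wrist_force: [-0.1, -0.0, -2.3]
finger_gap: 27.6
```

```bash
python3 -c "
from plan import *
plan(np.array([480.3,-92.7,205.]),2112.,mx=43)
for n in ('top','side'): np.save(n+'L.npy',np.mean([manip.camera(n).astype(float) for _ in range(3)],0)[:,:,::-1])"
```

```text
now [531.3 226.4 210.2] yaw 111.9 tilt [ 0.0035  0.001  -1.    ] j [ 0.34  0.36  1.44 -0.    1.35 -1.61] F [-0.1 -0.  -2.3] M [ 0.08 -0.1  -0.04] gap 27.6 t 6.12 -> 112.0
[0.0006, 0.0208, -0.0346, -0.01, -0.0, 0.03]
[0.0006, 0.0208, -0.0346, -0.01, -0.0, 0.03]
[0.0006, 0.0208, -0.0346, -0.01, -0.0, 0.03]
[0.0006, 0.0208, -0.0346, -0.01, -0.0, 0.03]
[0.0006, 0.0208, -0.0346, -0.01, -0.0, 0.03]
[0.0006, 0.0208, -0.0346, -0.01, -0.0, 0.03]
[0.0006, 0.0208, -0.0346, -0.01, -0.0, 0.03]
[0.0006, 0.0208, -0.0346, -0.01, -0.0, 0.03]
```

Emit:
step_arm:
  commands: [0, 0.021, -0.035, 0, 0, 0, 0.02, 0, 0.021, -0.035, 0, 0, 0, 0.02, 0, 0.021, -0.035, 0, 0, 0, 0.02, 0, 0.021, -0.035, 0, 0, 0, 0.02, 0, 0.021, -0.035, 0, 0, 0, 0.02]

```text
clock: 7.05
eef_pos: [498.1, 23.5, 207.5]
eef_rot: [1.213, 1.57, -3.116]
wrist_force: [-0.0, -0.3, -0.9]
finger_gap: 27.7
```

Emit:
step_arm:
  commands: [0, 0.021, -0.035, 0, 0, 0, 0.02, 0, 0.021, -0.035, 0, 0, 0, 0.02, 0, 0.018, -0.03, 0, 0, 0, 0.02, 0, 0, 0, 0, 0, 0, 0.02, 0, 0, 0, 0, 0, 0, 0.02]

```text
clock: 7.68
eef_pos: [480.3, -90.1, 207.7]
eef_rot: [0.699, 1.57, 2.653]
wrist_force: [-0.3, 0.3, -0.9]
finger_gap: 27.5
```

```bash
cat > look.py <<'E'
from plan import *
import sys
plan(np.array([float(sys.argv[1]),float(sys.argv[2]),float(sys.argv[3])]),2112.)
s=manip.read_state();p=np.array(s["eef_pos"])
for n in("top","side"):
    a=np.mean([manip.camera(n).astype(float) for _ in range(3)],0)[:,:,::-1];np.save(n+sys.argv[4]+".npy",a)
P={n:np.load(n+sys.argv[4]+".npy") for n in("top","side")}
out=[]
for n in P:
    # tip expected
    t=proj(n,[p[0],p[1],p[2]-84]);h=proj(n,[p[0],p[1],p[2]+43]);print(n,"tip exp",t.round(1),"top exp",h.round(1))
    u,v=(t-[30,35]).astype(int);c=P[n][v:v+70,u:u+60];c=np.clip(c*1.6,0,255).astype(np.uint8)
    print("crop origin",u,v);out.append(cv2.resize(c,None,fx=6,fy=6,interpolation=cv2.INTER_CUBIC))
cv2.imwrite("pics/look%s.png"%sys.argv[4],np.hstack(out))
E
python3 look.py 480 -93 165 A
```

```text
now [480.3 -90.1 207.7] yaw 111.9 tilt [-6.e-04  3.e-04 -1.e+00] j [-0.26  0.16  1.69  0.    1.29 -2.21] F [-0.3  0.3 -0.9] M [ 0.09 -0.13 -0.07] gap 27.5 t 7.67 -> 112.0
[0.0427, 0.0014, -0.0026, -0.06, 0.03, -0.03]
top tip exp [380.  236.1] top exp [393.4 228.3]
crop origin 349 201
side tip exp [315.6 156.3] top exp [319.1 114.2]
crop origin 285 121
```

View pics/lookA.png

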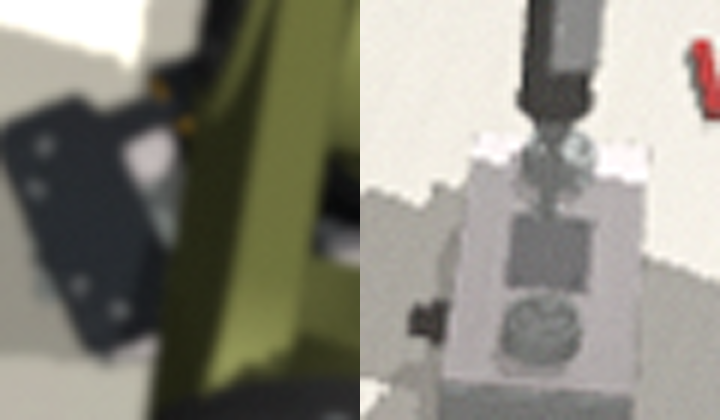

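Emit:
step_arm:
  commands: [0.03, 0.001, -0.0025, 0, 0, 0, 0.02, 0.022, 0, 0, 0, 0, 0, 0.02, 0, 0, 0, 0, 0, 0, 0.02, 0, 0, 0, 0, 0, 0, 0.02]

```text
clock: 8.48
eef_pos: [480.8, -93.1, 157.0]
eef_rot: [-2.238, 1.57, -0.284]
wrist_force: [0.2, 0.3, -1.3]
finger_gap: 27.8
```

```bash
python3 look.py 480.5 -92.5 147 B; python3 - <<'E'
from h import *
a=np.load("sideB.npy")
for z in(61,):
    for c in((479,-91.7),(480.5,-92.7)): print(proj("side",[*c,z]))
u0,v0=295,135
c=np.clip(a[v0:v0+50,u0:u0+40]*1.5,0,255).astype(np.uint8);cv2.imwrite("pics/b5.png",cv2.resize(c,None,fx=12,fy=12,interpolation=cv2.INTER_CUBIC))
E
```

```text
now [480.8 -93.1 157. ] yaw 112.0 tilt [ 1.1e-03 -3.0e-04 -1.0e+00] j [-0.27  0.21  1.75 -0.    1.18 -2.22] F [ 0.2  0.3 -1.3] M [ 0.09 -0.12  0.02] gap 27.8 t 8.47 -> 112.0
[0.01, 0.0001, 0.0007, -0.03, -0.04, 0.05]
top tip exp [376.9 238.4] top exp [389.2 231.4]
crop origin 346 203
side tip exp [314.4 170.6] top exp [317.7 131.2]
crop origin 284 135
[314.67572845 174.40114135]
[314.22757285 174.09063183]
```

View pics/b5.png

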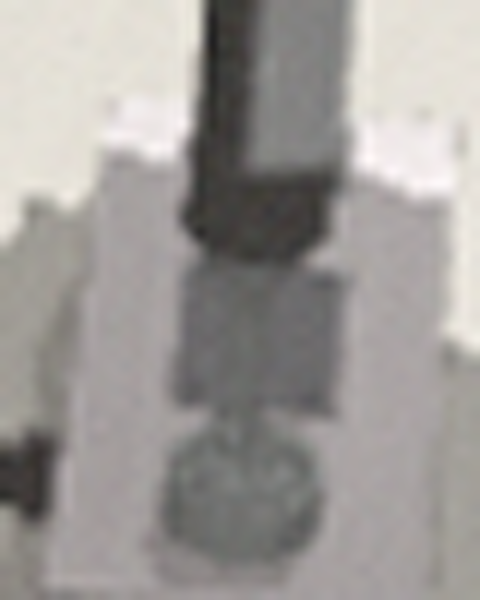

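Emit:
step_arm:
  commands: [0.004, 0.0013, 0, 0, 0, 0, 0.02, 0.003, 0, 0, 0, 0, 0, 0.02, 0.002, 0, 0, 0, 0, 0, 0.02, 0, 0, 0, 0, 0, 0, 0.02]

```text
clock: 9.28
eef_pos: [479.1, -93.6, 146.9]
eef_rot: [0.89, 1.571, 2.844]
wrist_force: [0.7, 0.3, -0.6]
finger_gap: 27.8
```

Emit:
step_arm:
  commands: [0.001, 0, 0, 0, 0, 0, 0.02, 0.001, 0, 0, 0, 0, 0, 0.02, 0, 0, 0, 0, 0, 0, 0.02]

```text
clock: 9.65
eef_pos: [479.3, -93.7, 145.2]
eef_rot: [-2.16, 1.57, -0.206]
wrist_force: [-1.1, 0.4, 1.8]
finger_gap: 27.6
```

Emit:
step_arm:
  commands: [0.001, 0, 0, 0, 0, 0, 0.02, 0.001, 0, 0, 0, 0, 0, 0.02, 0, 0, 0, 0, 0, 0, 0.02]

```text
clock: 10.02
eef_pos: [479.3, -93.6, 143.2]
eef_rot: [-2.111, 1.57, -0.157]
wrist_force: [-0.2, -0.6, 5.4]
finger_gap: 27.6
```

Emit:
step_arm:
  commands: [0, 0, 0, 5, 0, 0, 0.02, 0, 0, 0, 5, 0, 0, 0.02]

```text
clock: 10.28
eef_pos: [479.3, -93.7, 143.2]
eef_rot: [-1.914, 1.57, -0.138]
wrist_force: [-0.5, 0.1, 5.1]
finger_gap: 28.1
```

Emit:
step_arm:
  commands: [0, 0, 0, 5, 0, 0, 0.02, 0, 0, 0, 5, 0, 0, 0.02]

```text
clock: 10.52
eef_pos: [479.4, -93.7, 143.3]
eef_rot: [-1.83, 1.57, -0.228]
wrist_force: [-0.5, 0.8, 4.9]
finger_gap: 27.6
```

Emit:
step_arm:
  commands: [0, 0, 0, 5, 0, 0, 0.02, 0, 0, 0, 5, 0, 0, 0.02]

```text
clock: 10.78
eef_pos: [479.4, -93.7, 143.3]
eef_rot: [-1.618, 1.57, -0.191]
wrist_force: [-0.6, -0.3, 4.9]
finger_gap: 27.9
```

Emit:
step_arm:
  commands: [0, 0, 0, 5, 0, 0, 0.02, 0, 0, 0, 5, 0, 0, 0.02]

```text
clock: 11.02
eef_pos: [479.4, -93.7, 143.2]
eef_rot: [-1.569, 1.57, -0.316]
wrist_force: [0.1, -0.7, 4.8]
finger_gap: 27.7
```

Emit:
step_arm:
  commands: [0, 0, 0, 5, 0, 0, 0.02, 0, 0, 0, 5, 0, 0, 0.02]

```text
clock: 11.28
eef_pos: [479.2, -94.6, 142.9]
eef_rot: [-2.55, 1.569, -1.471]
wrist_force: [-0.4, -7.2, -1.0]
finger_gap: 27.6
```

Emit:
step_arm:
  commands: [0, 0, 0, 5, 0, 0, 0.02, 0, 0, 0, 5, 0, 0, 0.02]

```text
clock: 11.52
eef_pos: [479.3, -94.8, 142.9]
eef_rot: [-2.314, 1.568, -1.41]
wrist_force: [0.6, -7.3, -1.4]
finger_gap: 27.6
```

```bash
python3 -c "
from plan import *
plan(np.array([479.3,-96,142.9]))"
```

```text
now [479.3 -94.8 142.9] yaw 51.8 tilt [ 4.0e-04 -2.5e-03 -1.0e+00] j [-0.27  0.23  1.77 -0.    1.15 -1.17] F [ 0.6 -7.3 -1.4] M [-2.23 -0.42  0.11] gap 27.6 t 11.53 -> 51.8
[0.0, -0.0007, -0.0009, 0.0, -0.1, 0.11]
```

Emit:
step_arm:
  commands: [0, -0.0007, -0.0009, 0, 0, 0, 0.02, 0.003, 0, 0, 0, 0, 0, 0.02, 0.003, 0, 0, 0, 0, 0, 0.02, 0.002, 0, 0, 0, 0, 0, 0.02, 0, 0, 0, 0, 0, 0, 0.02]

```text
clock: 12.15
eef_pos: [479.5, -95.4, 135.5]
eef_rot: [-1.857, 1.569, -0.95]
wrist_force: [-1.3, -5.7, 8.8]
finger_gap: 27.8
```

Emit:
step_arm:
  commands: [0.0015, -0.0006, -0.0007, 0, 0, 0, 0.02, 0.0012, 0, 0, 0, 0, 0, 0.02, 0, 0, 0, 0, 0, 0, 0.02]

```text
clock: 12.52
eef_pos: [479.6, -95.8, 133.0]
eef_rot: [-1.196, 1.57, -0.289]
wrist_force: [-2.0, -1.9, 11.3]
finger_gap: 28.1
```

Emit:
step_arm:
  commands: [0.0005, 0, 0, 5, 0, 0, 0.02, 0, 0, 0, 8, 0, 0, 0.02, 0, 0, 0, 8, 0, 0, 0.02, 0, 0, 0, 8, 0, 0, 0.02]

```text
clock: 13.02
eef_pos: [480.2, -95.4, 132.9]
eef_rot: [-0.287, 1.568, 0.109]
wrist_force: [2.1, 1.6, 11.9]
finger_gap: 27.7
```

```bash
python3 -c "
from plan import *
plan(np.array([479.3,-96,132.9]))"
```

```text
now [480.2 -95.4 132.9] yaw 22.7 tilt [ 3.e-03  3.e-04 -1.e+00] j [-0.27  0.24  1.78  0.    1.12 -0.67] F [ 2.1  1.6 11.9] M [ 0.47 -0.69  0.05] gap 27.7 t 13.03 -> 22.7
[-0.0, -0.0002, -0.0011, -0.0, 0.17, 0.05]
```

Emit:
step_arm:
  commands: [0.0003, 0, 0, 8, 0, 0, 0.02, 0, 0, 0, 8, 0, 0, 0.02, 0, 0, 0, 8, 0, 0, 0.02]

```text
clock: 13.4
eef_pos: [480.7, -95.3, 132.8]
eef_rot: [0.072, 1.566, 0.05]
wrist_force: [4.8, 1.6, 12.0]
finger_gap: 27.8
```

```bash
python3 -c "
from plan import *
plan(np.array([479.3,-96,132.9]))"
```

```text
now [480.7 -95.3 132.8] yaw -1.3 tilt [ 4.6e-03  2.0e-04 -1.0e+00] j [-0.27  0.24  1.77  0.    1.12 -0.25] F [ 4.8  1.6 12. ] M [ 0.38 -1.29  0.22] gap 27.8 t 13.4 -> -1.3
[-0.0001, -0.0007, -0.0014, 0.0, 0.26, -0.02]
```

Emit:
step_arm:
  commands: [0, 0, 0, 8, 0, 0, 0.02, 0, 0, 0, 8, 0, 0, 0.02]

```text
clock: 13.65
eef_pos: [481.1, -95.5, 133.0]
eef_rot: [0.225, 1.565, -0.076]
wrist_force: [5.3, 0.6, 11.2]
finger_gap: 27.9
```

```bash
python3 -c "
from plan import *
plan(np.array([479.3,-96,132.9]))"
```

```text
now [481.1 -95.5 133. ] yaw -17.2 tilt [ 5.4e-03 -4.0e-04 -1.0e+00] j [-0.27  0.24  1.77  0.    1.12  0.03] F [ 5.3  0.6 11.2] M [ 0.18 -1.65  1.04] gap 27.9 t 13.65 -> -17.2
[0.0001, -0.001, -0.0015, 0.0, 0.3, -0.07]
```

Emit:
step_arm:
  commands: [-0.001, 0, 0, 0, 0, 0, 0.02, -0.001, 0, 0, 0, 0, 0, 0.02, -0.001, 0, 0, 0, 0, 0, 0.02, -0.0005, 0, 0, 0, 0, 0, 0.02]

```text
clock: 14.15
eef_pos: [481.0, -95.5, 136.3]
eef_rot: [0.212, 1.565, -0.084]
wrist_force: [6.3, 0.4, 6.7]
finger_gap: 27.8
```

Emit:
step_arm:
  commands: [-0.001, 0, 0, 0, 0, 0, 0.02, -0.0005, 0, 0, 0, 0, 0, 0.02]

```text
clock: 14.4
eef_pos: [480.9, -95.5, 137.3]
eef_rot: [0.217, 1.566, -0.079]
wrist_force: [8.8, -0.7, 0.7]
finger_gap: 28.0
```

Emit:
step_arm:
  commands: [-0.001, 0, 0, -6, 0, 0, 0.02, 0, 0, 0, -4, 0, 0, 0.02]

```text
clock: 14.65
eef_pos: [480.7, -95.4, 137.8]
eef_rot: [0.147, 1.567, 0.027]
wrist_force: [8.0, 0.7, 0.2]
finger_gap: 27.7
```

```bash
python3 -c "
from plan import *
plan(np.array([479.3,-96,132.9]))"
```

```text
now [480.7 -95.4 137.8] yaw -6.9 tilt [ 4.1e-03  1.0e-04 -1.0e+00] j [-0.27  0.23  1.77  0.    1.13 -0.15] F [8.  0.7 0.2] M [ 0.03 -2.49  0.25] gap 27.7 t 14.65 -> -6.9
[0.0049, -0.0007, -0.0013, 0.0, 0.23, -0.03]
```

Emit:
step_arm:
  commands: [-0.003, 0, 0.001, 0, 0, 0, 0.02, -0.006, 0, 0, 0, 0, 0, 0.02, -0.01, 0, 0, 0, 0, 0, 0.02, -0.01, 0, 0, 0, 0, 0, 0.02, 0, 0, 0, 0, 0, 0, 0.02]

```text
clock: 15.28
eef_pos: [480.5, -95.9, 167.5]
eef_rot: [-0.117, 1.569, -0.24]
wrist_force: [-0.4, 0.1, -1.0]
finger_gap: 27.5
```

```bash
python3 -c "
from plan import *
plan(np.array([501,-234.7,160]),2062,my=8)"
```

```text
now [480.5 -95.9 167.5] yaw -7.1 tilt [ 1.5e-03 -4.0e-04 -1.0e+00] j [-0.27  0.2   1.74  0.    1.2  -0.15] F [-0.4  0.1 -1. ] M [-0.06 -0.02  0.05] gap 27.5 t 15.28 -> 62
[0.0008, -0.015, 0.0042, -7.67, 0.01, 0.01]
[0.0008, -0.0154, 0.0021, -7.67, 0.01, 0.01]
[0.0008, -0.0156, 0.0, -7.67, 0.01, 0.01]
[0.0008, -0.0155, -0.0021, -7.67, 0.01, 0.01]
[0.0008, -0.015, -0.0041, -7.67, 0.01, 0.01]
[0.0008, -0.0144, -0.0061, -7.67, 0.01, 0.01]
[0.0008, -0.0134, -0.0079, -7.67, 0.01, 0.01]
[0.0008, -0.0122, -0.0097, -7.67, 0.01, 0.01]
[0.0008, -0.0108, -0.0112, -7.67, 0.01, 0.01]
```

Emit:
step_arm:
  commands: [0, -0.015, 0.0042, -7.7, 0, 0, 0.02, 0, -0.0154, 0.0021, -7.7, 0, 0, 0.02, 0, -0.0156, 0, -7.7, 0, 0, 0.02, 0, -0.0155, -0.0021, -7.7, 0, 0, 0.02, 0, -0.015, -0.0041, -7.7, 0, 0, 0.02]

```text
clock: 15.9
eef_pos: [491.5, -173.4, 166.3]
eef_rot: [2.117, 1.57, 2.671]
wrist_force: [0.2, 0.3, -0.6]
finger_gap: 27.8
```

Emit:
step_arm:
  commands: [0, -0.0144, -0.0061, -7.7, 0, 0, 0.02, 0, -0.0134, -0.0079, -7.7, 0, 0, 0.02, 0.003, -0.0122, -0.0097, -7.7, 0, 0, 0.02, 0.005, -0.0108, -0.0112, -7.7, 0, 0, 0.02, 0, 0, 0, 0, 0, 0, 0.02]

```text
clock: 16.52
eef_pos: [500.5, -235.0, 157.9]
eef_rot: [1.552, 1.57, 2.637]
wrist_force: [-0.4, 0.1, -1.0]
finger_gap: 27.8
```

```bash
python3 - <<'E'
from plan import *
plan(np.array([501,-234.7,150]),2062,my=8)
a=np.mean([manip.camera("side").astype(float) for _ in range(3)],0)[:,:,::-1]
u0,v0=300,110
c=np.clip(a[v0:v0+75,u0:u0+40]*1.6,0,255).astype(np.uint8);cv2.imwrite("pics/c6.png",cv2.resize(c,None,fx=8,fy=8,interpolation=cv2.INTER_CUBIC))
E
```

```text
now [ 500.5 -235.   157.9] yaw 62.1 tilt [-1.1e-03  6.0e-04 -1.0e+00] j [-0.51  0.35  1.57 -0.    1.22 -1.59] F [-0.4  0.1 -1. ] M [ 0.03 -0.12 -0.03] gap 27.8 t 16.52 -> 62
[0.0079, -0.0003, 0.0005, 0.14, 0.0, -0.07]
```

View pics/c6.png

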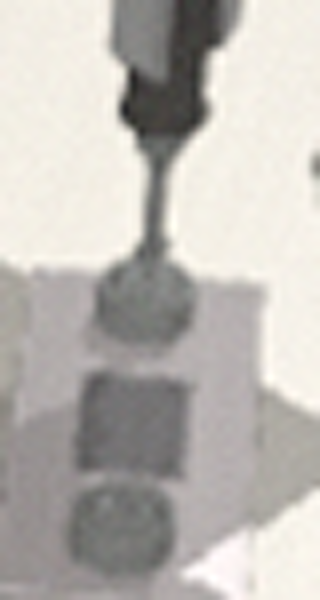

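Emit:
step_arm:
  commands: [0.006, -0.0007, 0.0007, 0, 0, 0, 0.02, 0.005, 0, 0, 0, 0, 0, 0.02, 0.002, 0, 0, 0, 0, 0, 0.02, 0.001, 0, 0, 0, 0, 0, 0.02, 0, 0, 0, 0, 0, 0, 0.02]

```text
clock: 17.3
eef_pos: [501.9, -234.3, 144.8]
eef_rot: [-1.345, 1.57, -0.259]
wrist_force: [0.4, 1.7, 4.4]
finger_gap: 27.9
```

Emit:
step_arm:
  commands: [0.001, 0, 0, 0, 0, 0, 0.02, 0, 0, 0, 0, 0, 0, 0.02]

```text
clock: 17.55
eef_pos: [501.9, -234.3, 143.7]
eef_rot: [-1.446, 1.57, -0.36]
wrist_force: [-0.0, 1.1, 5.1]
finger_gap: 27.7
```

Emit:
step_arm:
  commands: [0, 0, 0, 5, 0, 0, 0.02, 0, 0, 0, 0, 0, 0, 0.02]

```text
clock: 17.8
eef_pos: [501.9, -234.5, 143.8]
eef_rot: [-1.782, 1.57, -0.782]
wrist_force: [-0.6, -0.7, 4.2]
finger_gap: 27.6
```

Emit:
step_arm:
  commands: [0, 0, 0, 5, 0, 0, 0.02, 0, 0, 0, 0, 0, 0, 0.02]

```text
clock: 18.05
eef_pos: [501.8, -234.4, 143.6]
eef_rot: [-1.845, 1.57, -0.931]
wrist_force: [-0.2, -0.3, 3.3]
finger_gap: 27.6
```

Emit:
step_arm:
  commands: [0, 0, 0, 4, 0, 0, 0.02, 0, 0, 0, 0, 0, 0, 0.02]

```text
clock: 18.3
eef_pos: [501.8, -234.4, 143.6]
eef_rot: [-1.778, 1.57, -0.933]
wrist_force: [-0.1, -0.3, 4.2]
finger_gap: 27.7
```

Emit:
step_arm:
  commands: [0, 0, 0, 4, 0, 0, 0.02, 0, 0, 0, 0, 0, 0, 0.02]

```text
clock: 18.55
eef_pos: [501.7, -234.2, 143.3]
eef_rot: [1.483, 1.57, 2.258]
wrist_force: [0.7, 0.2, 3.0]
finger_gap: 27.6
```

```bash
python3 -c "
from plan import *
plan(np.array([501.9,-234.3,142]))"
```

```text
now [ 501.7 -234.2  143.3] yaw 44.4 tilt [-3.e-04  3.e-04 -1.e+00] j [-0.5   0.37  1.58  0.    1.19 -1.28] F [0.7 0.2 3. ] M [ 0.11 -0.31 -0.1 ] gap 27.6 t 18.55 -> 44.4
[0.0013, -0.0002, 0.0, 0.0, 0.0, -0.02]
```

Emit:
step_arm:
  commands: [0, 0, 0, 5, 0, 0, 0.02, 0, 0, 0, 0, 0, 0, 0.02]

```text
clock: 18.8
eef_pos: [501.7, -234.1, 143.1]
eef_rot: [1.584, 1.57, 2.272]
wrist_force: [1.5, 0.6, -1.5]
finger_gap: 28.1
```

Emit:
step_arm:
  commands: [0, 0, 0, 5, 0, 0, 0.02, 0, 0, 0, 0, 0, 0, 0.02]

```text
clock: 19.05
eef_pos: [501.6, -234.2, 143.2]
eef_rot: [2.115, 1.57, 2.716]
wrist_force: [1.6, -0.2, -1.4]
finger_gap: 28.0
```

Emit:
step_arm:
  commands: [0, 0, 0, 5, 0, 0, 0.02, 0, 0, 0, 0, 0, 0, 0.02]

```text
clock: 19.3
eef_pos: [501.6, -234.2, 143.3]
eef_rot: [2.349, 1.57, 2.864]
wrist_force: [-0.3, 0.1, -0.7]
finger_gap: 27.9
```

Emit:
step_arm:
  commands: [0.003, 0, 0, 0, 0, 0, 0.02, 0.003, 0, 0, 0, 0, 0, 0.02, 0.003, 0, 0, 0, 0, 0, 0.02, 0.0015, 0, 0, 0, 0, 0, 0.02, 0, 0, 0, 0, 0, 0, 0.02]

```text
clock: 19.92
eef_pos: [502.0, -234.4, 133.8]
eef_rot: [-1.189, 1.57, -0.677]
wrist_force: [-2.1, 1.6, 10.9]
finger_gap: 27.6
```

```bash
python3 -c "
from plan import *
plan(np.array([501.9,-234.3,132]))"
```

```text
now [ 502.  -234.4  133.8] yaw 29.3 tilt [ 8.e-04 -6.e-04 -1.e+00] j [-0.5   0.38  1.59 -0.    1.17 -1.01] F [-2.1  1.6 10.9] M [ 0.22  0.72 -0.05] gap 27.6 t 19.93 -> 29.3
[0.0018, 0.0001, 0.0, -0.0, 0.02, 0.05]
```

Total ≈12 N (7.5 mm). Push 0.9 mm more, then turn.

Emit:
step_arm:
  commands: [0.0012, 0, 0, 0, 0, 0, 0.02, 0, 0, 0, 8, 0, 0, 0.02, 0, 0, 0, 8, 0, 0, 0.02, 0, 0, 0, 8, 0, 0, 0.02]

```text
clock: 20.42
eef_pos: [502.7, -234.0, 133.1]
eef_rot: [-0.13, 1.568, -0.042]
wrist_force: [1.6, 4.0, 12.0]
finger_gap: 27.6
```

```bash
python3 -c "
from plan import *
plan(np.array([501.9,-234.3,132]))"
```

```text
now [ 502.7 -234.   133.1] yaw 5.1 tilt [ 2.9e-03 -1.0e-04 -1.0e+00] j [-0.5   0.38  1.59  0.    1.17 -0.59] F [ 1.6  4.  12. ] M [ 1.16 -0.59  0.03] gap 27.6 t 20.43 -> 5.1
[0.0011, -0.0002, -0.0009, -0.0, 0.17, 0.02]
```

Emit:
step_arm:
  commands: [0, 0, 0, 8, 0, 0, 0.02, 0, 0, 0, 7, 0, 0, 0.02]

```text
clock: 20.68
eef_pos: [503.1, -234.0, 133.2]
eef_rot: [0.08, 1.567, -0.093]
wrist_force: [3.8, 4.4, 11.9]
finger_gap: 27.6
```

```bash
python3 -c "
from plan import *
plan(np.array([501.9,-234.3,132]))"
```

```text
now [ 503.1 -234.   133.2] yaw -9.9 tilt [ 3.8e-03 -4.0e-04 -1.0e+00] j [-0.5   0.38  1.59  0.    1.17 -0.33] F [ 3.8  4.4 11.9] M [ 1.12 -1.07  0.11] gap 27.6 t 20.68 -> -9.9
[0.0012, -0.0005, -0.0011, 0.0, 0.22, -0.02]
```

Emit:
step_arm:
  commands: [0, 0.0005, 0.0004, 6, 0, 0, 0.02, 0, 0, 0, 5, 0, 0, 0.02]

```text
clock: 20.92
eef_pos: [503.5, -233.9, 133.3]
eef_rot: [0.108, 1.567, -0.255]
wrist_force: [2.5, 1.9, 11.1]
finger_gap: 27.6
```

```bash
python3 -c "
from plan import *
plan(np.array([501.9,-234.3,132]))"
```

```text
now [ 503.5 -233.9  133.3] yaw -20.8 tilt [ 0.0037 -0.001  -1.    ] j [-0.5   0.38  1.59  0.    1.17 -0.14] F [ 2.5  1.9 11.1] M [ 0.6  -0.75  0.09] gap 27.6 t 20.93 -> -20.8
[0.0013, -0.001, -0.0013, 0.0, 0.22, -0.02]
```

Emit:
step_arm:
  commands: [0, 0, 0, 4, 0, 0, 0.02, 0, 0, 0, 0, 0, 0, 0.02]

```text
clock: 21.18
eef_pos: [503.5, -233.9, 133.3]
eef_rot: [0.18, 1.567, -0.252]
wrist_force: [3.2, 2.7, 10.4]
finger_gap: 27.8
```

```bash
python3 -c "
from plan import *
plan(np.array([501.9,-234.3,132]))"
```

```text
now [ 503.5 -233.9  133.3] yaw -24.7 tilt [ 0.0039 -0.001  -1.    ] j [-0.5   0.38  1.59  0.    1.17 -0.07] F [ 3.2  2.7 10.4] M [ 0.65 -0.81  0.1 ] gap 27.8 t 21.18 -> -24.7
[0.0013, -0.001, -0.0013, 0.0, 0.23, -0.04]
```

Emit:
step_arm:
  commands: [0.0007, 0, 0, 5, 0, 0, 0.02, 0, 0, 0, 4, 0, 0, 0.02]

```text
clock: 21.42
eef_pos: [503.7, -234.0, 132.8]
eef_rot: [0.307, 1.566, -0.283]
wrist_force: [3.4, 2.2, 11.6]
finger_gap: 27.9
```

```bash
python3 -c "
from plan import *
plan(np.array([501.9,-234.3,132]))"
```

```text
now [ 503.7 -234.   132.8] yaw -33.8 tilt [ 0.0045 -0.0013 -1.    ] j [-0.5   0.38  1.59  0.    1.17  0.09] F [ 3.4  2.2 11.6] M [ 0.48 -1.    0.13] gap 27.9 t 21.43 -> -33.8
[0.0007, -0.0013, -0.0014, 0.0, 0.26, -0.08]
```

Emit:
step_arm:
  commands: [0, 0, 0, 5, 0, 0, 0.02, 0, 0, 0, 4, 0, 0, 0.02]

```text
clock: 21.68
eef_pos: [503.9, -234.2, 132.8]
eef_rot: [0.424, 1.566, -0.324]
wrist_force: [4.0, 1.2, 11.5]
finger_gap: 27.9
```

```bash
python3 -c "
from plan import *
plan(np.array([501.9,-234.3,132]))"
```

```text
now [ 503.9 -234.2  132.8] yaw -42.8 tilt [ 0.0049 -0.0017 -1.    ] j [-0.5   0.38  1.59  0.    1.17  0.25] F [ 4.   1.2 11.5] M [ 0.3  -1.12  0.12] gap 27.9 t 21.68 -> -42.8
[0.0008, -0.0014, -0.0014, 0.0, 0.27, -0.12]
```

Emit:
step_arm:
  commands: [0.0003, 0, 0, 5, 0, 0, 0.02, 0, 0, 0, 4, 0, 0, 0.02]

```text
clock: 21.92
eef_pos: [504.0, -234.3, 132.7]
eef_rot: [0.552, 1.565, -0.353]
wrist_force: [4.9, 2.1, 11.2]
finger_gap: 28.0
```

```bash
python3 -c "
from plan import *
plan(np.array([501.9,-234.3,132]))"
```

```text
now [ 504.  -234.3  132.7] yaw -51.8 tilt [ 0.0054 -0.002  -1.    ] j [-0.5   0.38  1.59  0.    1.16  0.4 ] F [ 4.9  2.1 11.2] M [ 0.05 -1.35  0.04] gap 28.0 t 21.93 -> -51.8
[0.0007, -0.0017, -0.0013, 0.0, 0.28, -0.17]
```

Emit:
step_arm:
  commands: [0, 0, 0, 5, 0, 0, 0.02, 0, 0, 0, 4, 0, 0, 0.02]

```text
clock: 22.18
eef_pos: [504.1, -234.5, 132.8]
eef_rot: [0.661, 1.565, -0.401]
wrist_force: [6.7, 0.3, 12.8]
finger_gap: 27.8
```

```bash
python3 -c "
from plan import *
plan(np.array([501.9,-234.3,132]))"
```

```text
now [ 504.1 -234.5  132.8] yaw -60.8 tilt [ 0.0057 -0.0024 -1.    ] j [-0.5   0.38  1.59  0.    1.16  0.56] F [ 6.7  0.3 12.8] M [-0.19 -1.42  0.06] gap 27.8 t 22.18 -> -60.8
[0.0008, -0.0019, -0.0012, 0.0, 0.28, -0.22]
```

Emit:
step_arm:
  commands: [0, 0.0007, 0.0004, 5, 0, 0, 0.02, 0, 0, 0, 4, 0, 0, 0.02]

```text
clock: 22.42
eef_pos: [504.5, -234.6, 132.6]
eef_rot: [0.713, 1.566, -0.505]
wrist_force: [3.6, -1.7, 12.0]
finger_gap: 27.5
```

```bash
python3 -c "
from plan import *
plan(np.array([501.9,-234.3,132]))"
```

```text
now [ 504.5 -234.6  132.6] yaw -69.8 tilt [ 0.0046 -0.0026 -1.    ] j [-0.5   0.38  1.59 -0.    1.17  0.72] F [ 3.6 -1.7 12. ] M [-0.44 -0.79  0.1 ] gap 27.5 t 22.43 -> -69.8
[0.0006, -0.0024, -0.0012, 0.0, 0.23, -0.2]
```

Emit:
step_arm:
  commands: [0, 0, 0, 5, 0, 0, 0.02, 0, 0, 0, 4, 0, 0, 0.02]

```text
clock: 22.68
eef_pos: [504.6, -234.8, 132.7]
eef_rot: [0.828, 1.565, -0.547]
wrist_force: [3.1, -2.4, 12.3]
finger_gap: 27.7
```

```bash
python3 - <<'E'
from plan import *
plan(np.array([501.9,-234.3,132]))
a=np.mean([manip.camera("side").astype(float) for _ in range(3)],0)[:,:,::-1]
u0,v0=295,110
c=np.clip(a[v0:v0+75,u0:u0+50]*1.6,0,255).astype(np.uint8);cv2.imwrite("pics/c7.png",cv2.resize(c,None,fx=8,fy=8,interpolation=cv2.INTER_CUBIC))
E
```

```text
now [ 504.6 -234.8  132.7] yaw -78.8 tilt [ 0.0049 -0.003  -1.    ] j [-0.5   0.38  1.59 -0.    1.17  0.87] F [ 3.1 -2.4 12.3] M [-0.75 -0.8   0.1 ] gap 27.7 t 22.68 -> -78.8
[0.0007, -0.0025, -0.001, 0.0, 0.22, -0.24]
```

View pics/c7.png

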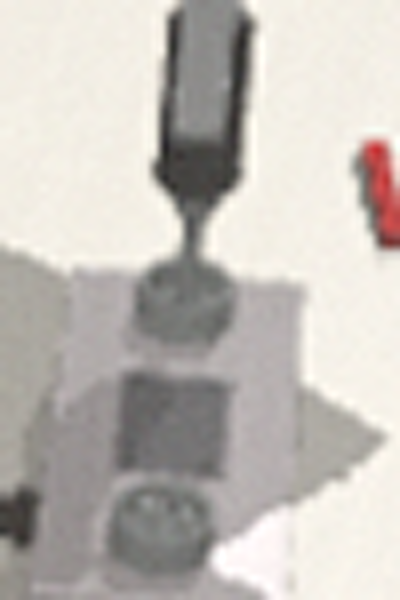

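Emit:
step_arm:
  commands: [0, 0, 0, 6, 0, 0, 0.02, 0, 0, 0, 0, 0, 0, 0.02]

```text
clock: 23.08
eef_pos: [504.6, -234.9, 132.7]
eef_rot: [0.905, 1.565, -0.574]
wrist_force: [3.7, -2.6, 12.1]
finger_gap: 27.8
```

```bash
python3 -c "
from plan import *
plan(np.array([501.9,-234.3,132]))"
```

```text
now [ 504.6 -234.9  132.7] yaw -84.8 tilt [ 0.005  -0.0032 -1.    ] j [-0.5   0.38  1.59 -0.    1.17  0.98] F [ 3.7 -2.6 12.1] M [-0.88 -0.8   0.11] gap 27.8 t 23.07 -> -84.8
[0.0007, -0.0026, -0.0009, 0.0, 0.21, -0.27]
```

Emit:
step_arm:
  commands: [0, 0, 0, 6, 0, 0, 0.02, 0, 0, 0, 0, 0, 0, 0.02]

```text
clock: 23.32
eef_pos: [504.7, -235.0, 132.8]
eef_rot: [0.983, 1.564, -0.601]
wrist_force: [3.8, -3.7, 11.6]
finger_gap: 27.7
```

```bash
python3 -c "
from plan import *
plan(np.array([501.9,-234.3,132]))"
```

```text
now [ 504.7 -235.   132.8] yaw -90.8 tilt [ 0.0052 -0.0036 -1.    ] j [-0.5   0.38  1.59 -0.    1.17  1.08] F [ 3.8 -3.7 11.6] M [-1.03 -0.87  0.07] gap 27.7 t 23.32 -> -90.8
[0.0008, -0.0028, -0.0007, 0.0, 0.2, -0.3]
```

Emit:
step_arm:
  commands: [-0.0015, 0, 0, 0, 0, 0, 0.02, -0.0015, 0, 0, 0, 0, 0, 0.02, 0, 0, 0, 0, 0, 0, 0.02]

```text
clock: 23.7
eef_pos: [504.6, -235.0, 135.6]
eef_rot: [0.981, 1.565, -0.601]
wrist_force: [3.9, -4.9, 8.6]
finger_gap: 27.8
```

Emit:
step_arm:
  commands: [-0.001, 0, 0, 0, 0, 0, 0.02, -0.0005, 0, 0, 0, 0, 0, 0.02, 0, 0, 0, 0, 0, 0, 0.02]

```text
clock: 24.08
eef_pos: [504.6, -235.1, 136.8]
eef_rot: [0.97, 1.565, -0.612]
wrist_force: [4.0, -4.6, 6.9]
finger_gap: 27.4
```

Emit:
step_arm:
  commands: [-0.001, 0, 0, 0, 0, 0, 0.02, -0.0005, 0, 0, 0, 0, 0, 0.02, 0, 0, 0, 0, 0, 0, 0.02]

```text
clock: 24.45
eef_pos: [504.3, -235.0, 137.4]
eef_rot: [0.938, 1.566, -0.644]
wrist_force: [8.0, -6.3, -1.0]
finger_gap: 28.0
```

```bash
python3 -c "
from plan import *
plan(np.array([501.9,-234.3,132]))"
```

```text
now [ 504.3 -235.   137.4] yaw -90.7 tilt [ 0.004 -0.003 -1.   ] j [-0.5   0.38  1.59 -0.    1.18  1.08] F [ 8.  -6.3 -1. ] M [-1.64 -1.79  0.17] gap 28.0 t 24.45 -> -90.7
[0.0054, -0.0025, -0.0007, 0.0, 0.17, -0.23]
```

Emit:
step_arm:
  commands: [0.002, 0.0004, 0.0008, 0, 0, 0, 0.02, 0.0025, 0, 0, 0, 0, 0, 0.02, 0.0005, 0, 0, 5, 0, 0, 0.02, 0, 0, 0, 5, 0, 0, 0.02]

```text
clock: 24.95
eef_pos: [504.8, -235.5, 133.5]
eef_rot: [1.16, 1.566, -0.6]
wrist_force: [2.2, -2.7, 11.9]
finger_gap: 27.7
```

```bash
python3 -c "
from plan import *
plan(np.array([501.9,-234.3,132]))"
```

```text
now [ 504.8 -235.5  133.5] yaw -100.8 tilt [ 0.0042 -0.0029 -1.    ] j [-0.5   0.38  1.59 -0.    1.17  1.26] F [ 2.2 -2.7 11.9] M [-0.72 -0.55  0.62] gap 27.7 t 24.95 -> -100.8
[0.0015, -0.0031, -0.0007, 0.0, 0.12, -0.27]
```

Emit:
step_arm:
  commands: [0, 0, 0, 5, 0, 0, 0.02, 0, 0, 0, 3, 0, 0, 0.02]

```text
clock: 25.2
eef_pos: [504.7, -235.6, 133.5]
eef_rot: [1.231, 1.566, -0.666]
wrist_force: [1.1, -3.3, 11.0]
finger_gap: 27.8
```

```bash
python3 -c "
from plan import *
plan(np.array([501.9,-234.3,132]))"
```

```text
now [ 504.7 -235.6  133.5] yaw -108.7 tilt [ 0.004  -0.0031 -1.    ] j [-0.5   0.38  1.59 -0.    1.17  1.4 ] F [ 1.1 -3.3 11. ] M [-0.86 -0.44  0.88] gap 27.8 t 25.2 -> -108.7
[0.0015, -0.0031, -0.0003, 0.0, 0.1, -0.27]
```

Emit:
step_arm:
  commands: [-0.0015, 0, 0, 0, 0, 0, 0.02, -0.0015, 0, 0, 0, 0, 0, 0.02, -0.0015, 0, 0, 0, 0, 0, 0.02, -0.0005, 0, 0, -4, 0, 0, 0.02, 0, 0, 0, -4, 0, 0, 0.02]

```text
clock: 25.82
eef_pos: [504.4, -235.5, 137.4]
eef_rot: [1.117, 1.567, -0.638]
wrist_force: [5.1, -3.6, 0.3]
finger_gap: 27.8
```

```bash
python3 -c "
from plan import *
plan(np.array([501.9,-234.3,132]))"
```

```text
now [ 504.4 -235.5  137.4] yaw -100.5 tilt [ 0.0031 -0.0023 -1.    ] j [-0.5   0.38  1.58 -0.    1.18  1.25] F [ 5.1 -3.6  0.3] M [-1.22 -1.47  0.35] gap 27.8 t 25.82 -> -100.5
[0.0054, -0.0027, -0.0007, 0.0, 0.1, -0.2]
```

Emit:
step_arm:
  commands: [-0.002, 0, 0, -4, 0, 0, 0.02, -0.005, 0, 0, 0, 0, 0, 0.02, -0.01, 0, 0, 0, 0, 0, 0.02, -0.01, 0, 0, 0, 0, 0, 0.02, 0, 0, 0, 0, 0, 0, 0.02]

```text
clock: 26.45
eef_pos: [503.7, -234.7, 164.8]
eef_rot: [1.225, 1.569, -0.464]
wrist_force: [-0.1, 0.5, -1.7]
finger_gap: 27.7
```

```bash
python3 - <<'E'
from plan import *
# probe B's head 45 deg off the slots: yaw -97-45 -> use -52 (=+45)
plan(np.array([504,-235,150]),2000-55)
E
```

```text
now [ 503.7 -234.7  164.8] yaw -96.7 tilt [ 1.3e-03 -7.0e-04 -1.0e+00] j [-0.5   0.35  1.56  0.    1.24  1.19] F [-0.1  0.5 -1.7] M [0.06 0.04 0.07] gap 27.7 t 26.45 -> -55
[0.003, 0.0001, 0.0, -8.35, 0.01, -0.01]
[0.003, 0.0, 0.0001, -8.35, 0.01, -0.01]
[0.003, 0.0, 0.0001, -8.35, 0.01, -0.01]
[0.003, 0.0, 0.0001, -8.35, 0.01, -0.01]
[0.003, 0.0, 0.0001, -8.35, 0.01, -0.01]
```

Emit:
step_arm:
  commands: [0.003, 0, 0, -8.4, 0, 0, 0.02, 0.003, 0, 0, -8.4, 0, 0, 0.02, 0.003, 0, 0, -8.4, 0, 0, 0.02, 0.003, 0, 0, -8.4, 0, 0, 0.02, 0.003, 0, 0, -8.4, 0, 0, 0.02]

```text
clock: 27.08
eef_pos: [503.3, -234.5, 148.5]
eef_rot: [-2.875, 1.57, 2.457]
wrist_force: [-0.3, 0.1, -1.3]
finger_gap: 27.5
```

Emit:
step_arm:
  commands: [0.003, 0, 0, 0, 0, 0, 0.02, 0.002, 0, 0, 0, 0, 0, 0.02, 0.001, 0, 0, 0, 0, 0, 0.02, 0, 0, 0, 0, 0, 0, 0.02]

```text
clock: 27.58
eef_pos: [503.4, -234.6, 142.8]
eef_rot: [2.528, 1.571, 1.572]
wrist_force: [0.4, 0.1, -0.7]
finger_gap: 28.2
```

Emit:
step_arm:
  commands: [0.001, 0, 0, 0, 0, 0, 0.02, 0.001, 0, 0, 0, 0, 0, 0.02, 0, 0, 0, 0, 0, 0, 0.02]

```text
clock: 27.95
eef_pos: [503.6, -234.7, 141.4]
eef_rot: [0.482, 1.57, -0.474]
wrist_force: [-0.8, 1.4, 5.3]
finger_gap: 27.7
```

Emit:
step_arm:
  commands: [-0.005, 0, 0, 0, 0, 0, 0.02, -0.015, 0, 0, 0, 0, 0, 0.02, 0, 0, 0, 0, 0, 0, 0.02]

```text
clock: 28.32
eef_pos: [504.0, -235.0, 162.4]
eef_rot: [0.458, 1.568, -0.497]
wrist_force: [0.2, -0.2, -1.7]
finger_gap: 28.1
```

```bash
python3 -c "
from plan import *
plan(np.array([481.8,-96.3,149]),2000-57,mx=40)"
```

```text
now [ 504.  -235.   162.4] yaw -54.8 tilt [ 0.0022 -0.0012 -1.    ] j [-0.5   0.35  1.56  0.    1.23  0.45] F [ 0.2 -0.2 -1.7] M [-0.03 -0.02  0.02] gap 28.1 t 28.32 -> -57
[0.0033, 0.0155, -0.0315, 0.56, 0.03, -0.02]
[0.0033, 0.0152, -0.0317, 0.56, 0.03, -0.02]
[0.0033, 0.0148, -0.0318, 0.56, 0.03, -0.02]
[0.0033, 0.0145, -0.032, 0.56, 0.03, -0.02]
```

Emit:
step_arm:
  commands: [0, 0.0155, -0.0315, 0, 0, 0, 0.02, 0, 0.0155, -0.0315, 0, 0, 0, 0.02, 0, 0.0155, -0.0315, 0, 0, 0, 0.02, 0, 0.0155, -0.0315, 0, 0, 0, 0.02, 0.004, 0, 0, 0, 0, 0, 0.02]

```text
clock: 28.95
eef_pos: [481.3, -94.4, 157.1]
eef_rot: [0.92, 1.57, -0.034]
wrist_force: [0.3, -0.5, -1.1]
finger_gap: 27.9
```

Emit:
step_arm:
  commands: [0.005, 0, 0, 0, 0, 0, 0.02, 0.006, 0, 0, 0, 0, 0, 0.02, 0.003, 0, 0, 0, 0, 0, 0.02, 0.001, 0, 0, 0, 0, 0, 0.02, 0, 0, 0, 0, 0, 0, 0.02]

```text
clock: 29.58
eef_pos: [481.5, -96.2, 142.0]
eef_rot: [0.481, 1.57, -0.474]
wrist_force: [0.1, 0.0, 0.5]
finger_gap: 28.0
```

Emit:
step_arm:
  commands: [0.001, 0, 0, 0, 0, 0, 0.02, 0.001, 0, 0, 0, 0, 0, 0.02, 0, 0, 0, 0, 0, 0, 0.02]

```text
clock: 29.95
eef_pos: [481.7, -96.1, 140.5]
eef_rot: [0.626, 1.57, -0.329]
wrist_force: [-2.2, -0.4, 7.0]
finger_gap: 28.0
```

Emit:
step_arm:
  commands: [-0.01, 0, 0, 0, 0, 0, 0.02, -0.03, 0, 0, 0, 0, 0, 0.02, -0.035, 0, 0, 0, 0, 0, 0.02, 0, 0, 0, 0, 0, 0, 0.02]

```text
clock: 30.45
eef_pos: [482.2, -96.1, 217.3]
eef_rot: [0.708, 1.566, -0.247]
wrist_force: [-0.2, 0.4, -1.7]
finger_gap: 27.6
```

```bash
python3 -c "
from plan import *
plan(np.array([530.9,226.5,215]),2112,mx=40,my=9.5)"
```

```text
now [482.2 -96.1 217.3] yaw -54.7 tilt [ 0.0042 -0.0011 -1.    ] j [-0.27  0.16  1.67  0.    1.31  0.68] F [-0.2  0.4 -1.7] M [-0.01 -0.02  0.02] gap 27.6 t 30.45 -> 112
[0.0001, 0.0126, -0.0131, -9.26, 0.01, 0.01]
[0.0001, 0.0145, -0.0109, -9.26, 0.01, 0.01]
[0.0001, 0.0161, -0.0084, -9.26, 0.01, 0.01]
[0.0001, 0.0172, -0.0057, -9.26, 0.01, 0.01]
[0.0001, 0.0179, -0.0029, -9.26, 0.01, 0.01]
[0.0001, 0.0181, 0.0, -9.26, 0.01, 0.01]
[0.0002, 0.0179, 0.003, -9.26, 0.01, 0.01]
[0.0002, 0.0172, 0.0058, -9.26, 0.01, 0.01]
[0.0002, 0.016, 0.0085, -9.26, 0.01, 0.01]
[0.0002, 0.0144, 0.011, -9.26, 0.01, 0.01]
[0.0002, 0.0125, 0.0131, -9.26, 0.01, 0.01]
[0.0002, 0.0102, 0.015, -9.26, 0.01, 0.01]
[0.0002, 0.0077, 0.0164, -9.26, 0.01, 0.01]
[0.0002, 0.0049, 0.0174, -9.26, 0.01, 0.01]
[0.0002, 0.002, 0.018, -9.26, 0.01, 0.01]
[0.0001, -0.0009, 0.0181, -9.26, 0.01, 0.01]
[0.0001, -0.0038, 0.0177, -9.26, 0.01, 0.01]
[0.0001, -0.0066, 0.0169, -9.26, 0.01, 0.01]
```

Emit:
step_arm:
  commands: [0, 0.0126, -0.0131, -9.3, 0, 0, 0.02, 0, 0.0145, -0.0109, -9.3, 0, 0, 0.02, 0, 0.0161, -0.0084, -9.3, 0, 0, 0.02, 0, 0.0172, -0.0057, -9.3, 0, 0, 0.02, 0, 0.0179, -0.0029, -9.3, 0, 0, 0.02]

```text
clock: 31.08
eef_pos: [494.5, -5.6, 213.9]
eef_rot: [3.118, 1.569, 2.98]
wrist_force: [0.4, 0.3, -0.8]
finger_gap: 27.9
```

Emit:
step_arm:
  commands: [0, 0.0181, 0, -9.3, 0, 0, 0.02, 0, 0.0179, 0.003, -9.3, 0, 0, 0.02, 0, 0.0172, 0.0058, -9.3, 0, 0, 0.02, 0, 0.016, 0.0085, -9.3, 0, 0, 0.02, 0, 0.0144, 0.011, -9.3, 0, 0, 0.02]

```text
clock: 31.7
eef_pos: [507.6, 84.0, 213.8]
eef_rot: [2.525, 1.569, -3.085]
wrist_force: [0.1, -0.2, -1.5]
finger_gap: 27.9
```

Emit:
step_arm:
  commands: [0, 0.0125, 0.0131, -9.3, 0, 0, 0.02, 0, 0.0102, 0.015, -9.3, 0, 0, 0.02, 0, 0.0077, 0.0164, -9.3, 0, 0, 0.02, 0, 0.0049, 0.0174, -9.3, 0, 0, 0.02, 0, 0.002, 0.018, -9.3, 0, 0, 0.02]

```text
clock: 32.33
eef_pos: [520.5, 173.6, 213.7]
eef_rot: [1.853, 1.569, -2.946]
wrist_force: [-0.1, -0.0, -1.0]
finger_gap: 27.6
```

Emit:
step_arm:
  commands: [0, -0.0009, 0.0181, -9.3, 0, 0, 0.02, 0, -0.0038, 0.0177, -9.2, 0, 0, 0.02, 0, -0.0066, 0.0169, -9.2, 0, 0, 0.02, 0, 0, 0, 0, 0, 0, 0.02, 0, 0, 0, 0, 0, 0, 0.02]

```text
clock: 32.95
eef_pos: [528.2, 226.4, 214.3]
eef_rot: [1.614, 1.57, -2.71]
wrist_force: [-0.2, -0.8, -1.4]
finger_gap: 28.0
```

```bash
python3 - <<'E'
from plan import *
plan(np.array([530.9,226.5,185]),2112,mx=40,my=9.5)
a=np.mean([manip.camera("side").astype(float) for _ in range(3)],0)[:,:,::-1]
t=proj("side",[530.9,226.5,84]);u0,v0=(t-[30,55]).astype(int);print(t,proj("side",[530.9,226.5,130]),u0,v0)
c=np.clip(a[v0:v0+75,u0:u0+60]*1.4,0,255).astype(np.uint8);cv2.imwrite("pics/d8.png",cv2.resize(c,None,fx=8,fy=8,interpolation=cv2.INTER_CUBIC))
E
```

```text
now [528.2 226.4 214.3] yaw 112.2 tilt [-9.e-04 -4.e-04 -1.e+00] j [ 0.34  0.35  1.44 -0.    1.36 -1.62] F [-0.2 -0.8 -1.4] M [ 0.1  -0.14  0.02] gap 28.0 t 32.95 -> 112
[0.0293, -0.0026, -0.0009, 0.24, -0.0, -0.06]
[261.70020471 247.33920508] [261.22283146 233.2029587 ] 231 192
```

View pics/d8.png

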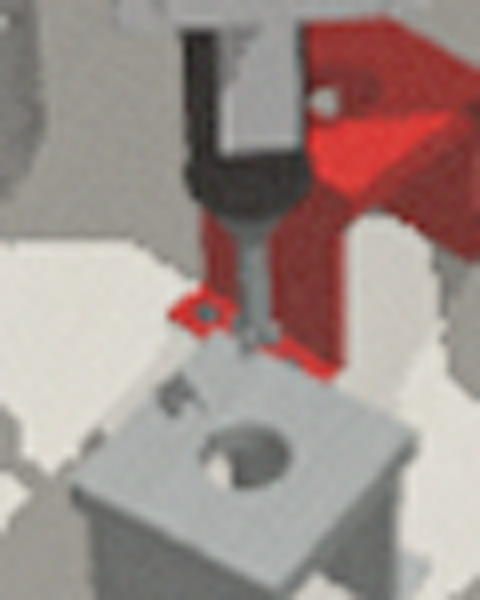

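Emit:
step_arm:
  commands: [0.015, -0.0026, -0.001, 0, 0, 0, 0.02, 0.02, 0, 0, 0, 0, 0, 0.02, 0, 0, 0, 0, 0, 0, 0.02, 0, 0, 0, 0, 0, 0, 0.02]

```text
clock: 33.6
eef_pos: [531.4, 227.0, 180.2]
eef_rot: [-1.634, 1.57, 0.328]
wrist_force: [0.3, 0.1, -0.8]
finger_gap: 27.9
```

Emit:
step_arm:
  commands: [0.01, 0, 0, 0, 0, 0, 0.02, 0.01, 0, 0, 0, 0, 0, 0.02, 0.01, 0, 0, 0, 0, 0, 0.02, 0, 0, 0, 0, 0, 0, 0.02]

```text
clock: 34.1
eef_pos: [530.8, 226.9, 148.8]
eef_rot: [1.508, 1.569, -2.812]
wrist_force: [0.2, -0.3, -1.5]
finger_gap: 27.7
```

Emit:
step_arm:
  commands: [0.008, 0, 0, 0, 0, 0, 0.02, 0.006, 0, 0, 0, 0, 0, 0.02, 0, 0, 0, 0, 0, 0, 0.02]

```text
clock: 34.48
eef_pos: [531.0, 226.9, 135.3]
eef_rot: [1.487, 1.57, -2.834]
wrist_force: [0.5, 0.4, -1.4]
finger_gap: 27.5
```

Emit:
step_arm:
  commands: [0.006, 0, 0, 0, 0, 0, 0.02, 0.005, 0, 0, 0, 0, 0, 0.02, 0.004, 0, 0, 0, 0, 0, 0.02, 0, 0, 0, 0, 0, 0, 0.02]

```text
clock: 34.98
eef_pos: [531.1, 226.9, 120.5]
eef_rot: [1.516, 1.57, -2.804]
wrist_force: [0.6, 0.1, -0.1]
finger_gap: 27.4
```

Emit:
step_arm:
  commands: [0.004, 0, 0, 0, 0, 0, 0.02, 0.004, 0, 0, 0, 0, 0, 0.02, 0, 0, 0, 0, 0, 0, 0.02]

```text
clock: 35.35
eef_pos: [531.1, 226.9, 112.5]
eef_rot: [1.532, 1.57, -2.789]
wrist_force: [-0.1, 0.9, -2.0]
finger_gap: 27.7
```

Emit:
step_arm:
  commands: [0.002, 0, 0, 0, 0, 0, 0.02, 0.0015, 0, 0, 0, 0, 0, 0.02, 0, 0, 0, 0, 0, 0, 0.02]

```text
clock: 35.72
eef_pos: [531.2, 227.0, 109.2]
eef_rot: [1.5, 1.571, -2.821]
wrist_force: [-0.8, 0.4, -1.9]
finger_gap: 28.0
```

Emit:
step_arm:
  commands: [0.001, 0, 0, 0, 0, 0, 0.02, 0, 0, 0, 0, 0, 0, 0.02]

```text
clock: 35.98
eef_pos: [531.4, 227.1, 108.8]
eef_rot: [-1.595, 1.57, 0.368]
wrist_force: [-1.9, -0.6, 3.8]
finger_gap: 27.7
```

Guard is on the plate. Open slowly and look.

Emit:
step_arm:
  commands: [0, 0, 0, 0, 0, 0, 0.028, 0, 0, 0, 0, 0, 0, 0.031, 0, 0, 0, 0, 0, 0, 0.036, 0, 0, 0, 0, 0, 0, 0.05, 0, 0, 0, 0, 0, 0, 0.07]
  squeeze: 5

```text
clock: 36.6
eef_pos: [531.2, 227.0, 108.3]
eef_rot: [1.508, 1.571, -2.812]
wrist_force: [0.1, -0.1, -0.0]
finger_gap: 52.3
```

Emit:
step_arm:
  commands: [0, 0, 0, 0, 0, 0, 0.07, -0.02, 0, 0, 0, 0, 0, 0.07, -0.04, 0, 0, 0, 0, 0, 0.07, -0.045, 0, 0, 0, 0, 0, 0.07, -0.045, 0, 0, 0, 0, 0, 0.07]

```text
clock: 37.22
eef_pos: [531.1, 226.9, 259.8]
eef_rot: [-1.384, 1.571, 0.578]
wrist_force: [-0.0, 0.4, -0.1]
finger_gap: 70.3
```

Emit:
step_arm:
  commands: [0, -0.04, 0, 0, 0, 0, 0.07, 0, 0.04, -0.04, 0, 0, 0, 0.07, 0, 0.04, -0.04, 0, 0, 0, 0.07, 0, 0.04, -0.03, 0, 0, 0, 0.07, 0, 0, 0, 0, 0, 0, 0.07]

```text
clock: 37.85
eef_pos: [498.5, 92.8, 259.0]
eef_rot: [-2.023, 1.57, -0.063]
wrist_force: [0.5, 0.8, 0.2]
finger_gap: 70.3
```

```bash
python3 - <<'E'
from plan import *
plan(np.array([400,0,250]))
b=np.mean([manip.camera("side").astype(float) for _ in range(3)],0)[:,:,::-1]
cv2.imwrite("pics/e9.png",cv2.resize(np.clip(b[120:330,150:410]*1.3,0,255).astype(np.uint8),None,fx=2.8,fy=2.8,interpolation=cv2.INTER_CUBIC))
E
```

```text
now [498.5  92.8 259. ] yaw 112.3 tilt [ 1.e-03 -1.e-04 -1.e+00] j [ 0.11  0.17  1.56 -0.    1.41 -1.85] F [0.5 0.8 0.2] M [ 0.1  -0.15  0.01] gap 70.3 t 37.85 -> 112.3
[0.0022, 0.0316, -0.0121, 0.0, -0.01, 0.01]
[0.0022, 0.0316, -0.0121, 0.0, -0.01, 0.01]
[0.0022, 0.0316, -0.0121, 0.0, -0.01, 0.01]
[0.0022, 0.0316, -0.0121, 0.0, -0.01, 0.01]
```

View pics/e9.png

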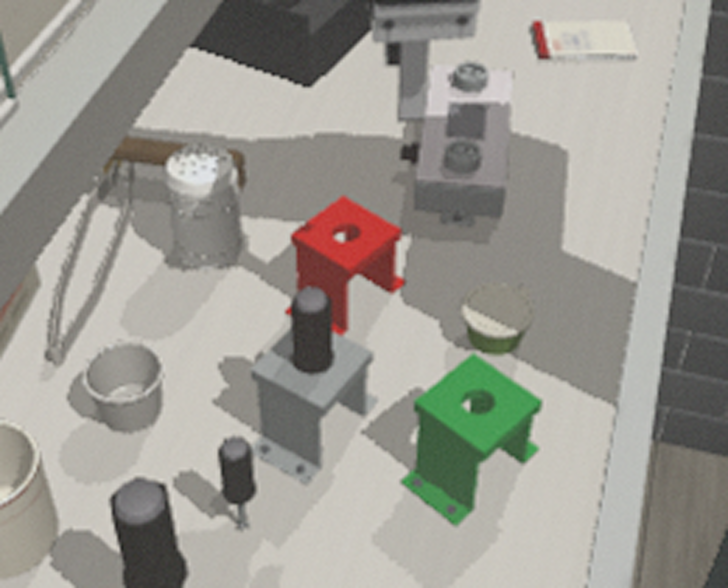

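```bash
python3 -c "
from cell import manip
print(manip.sign_off(), manip.read_state()['clock'])"
```

```text
the job is handed in; nothing more can be done
the job is handed in; nothing more can be done
```

I tightened both screws so they stay down by themselves, hung the middle-sized driver back in the grey bracket, and handed the job in at about 38 s of the 72 s allowed.

- **Screws:** I pushed each one in about 7.5 to 8 mm and turned it clockwise to its end stop, where the torque rose to about 1 N m. On letting up, the spring force vanished about 4 mm down. Pressing lightly on each head afterwards, with the bit turned off the slots, met it about 4.2 mm below its loose height.
- **Right screw:** it was already caught before I felt the end stop, so I pushed it in again and turned it on to the stop.
- **Driver:** the guard sits on the plate, and the last picture shows it upright with the gripper clear.
- **Left alone:** in that picture the dredger, pot, tub and both look-alike brackets look unmoved. I did not measure them again.

**Checks that disagreed:**
- **Box position:** the felt screw centres lay about 3 to 5 mm in y from the camera estimates, so I corrected by force.
- **Right screw's start angle:** I misjudged it from the picture. The bit dropped in at one angle, but the screw then turned much further than I expected from the left one. I did not resolve why.

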